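# Lever the relays out of a relay box, tray them and snap the lid shut

### The arm

A 6-joint arm with a two-finger parallel gripper is mounted at the origin on a cart in front of the work surface, level with it; the furniture and walls round the work are solid. World frame = base frame: x ahead of the robot, y to its left, z up, the work surface at z = 0. Lengths are in mm, angles in rad, forces in N, time in s.
With the tool pointing down it reaches from about 300 to 875 mm from the base axis. Payload 6.4 kg.
Tool frame: the origin (TCP) lies at the centre of the arm's flange, where the gripper is bolted on; the fingertips stand 173 mm ahead of it and the grasp point (between the pads) lies 155 mm ahead of it; z points along the fingers, y is the line along which they close (so a half turn about z gives the same grasp; the last joint's range is limited). The gripper opens to 85 mm and grips with 20 to 120 N. Pads are 22 mm wide; open, the fingers measure 114 mm over their backs; the gripper's body (76 mm by 85 mm) begins 54 mm behind the grasp point. The pads swing forward as they close: fully open they stand 13 mm farther back than shut.
Start: joints at [0.939, 0.181, 1.607, -0, 1.354, -0.206], TCP at [237.495, 523.678, 404.688] pointing down, gripper open.
Joint ranges: [-2.99, 2.99], [-0.89, 2.07], [0.3, 2.58], [-1.14, 4.28], [0, 2.63], [-3.12, 3.12]. Speed limits (rad/s): [2.57, 2.57, 3.01, 3.14, 3.14, 3.14].

### API

Orientations are given as a 3x3 rotation matrix whose columns are the frame's x, y, z axes.
In Python, from workcell import robot gives the robot as it stands. The module is installed in compiled form; this text tells all that it offers.
- The arm moves only by the tool move_arm, never from a script. Its argument "motion" is a list of rows, each a list of 7 numbers: the turn, a rotation vector about the tool's x, y, z in degrees, then the shift along the tool's x, y, z in mm, then the opening, from 0 (shut) to 1 (fully open). A call has 1 to 8 rows; each row is the pose to reach, as a shift and turn from the pose commanded when the call began, along the tool's axes at that moment; what a row does not reach only later rows make up. A row lasts 1/8 s, in which the tool goes at most 62.5 mm and 10.7 degrees, less where a joint would pass 70% of its speed; a pose out of reach is approached as far as the arm can. A call with a gripper value outside its range is refused whole. The fingers move at their own pace and stop on an object; the grip force is fixed at half the most. Time passes only in rows, so rows that repeat a pose let the fingers close. It gives the time, the measured TCP pose, the force, the opening and the grip force at its end, in the units of the state.
- robot.get_state(): the state, without advancing time (a new reading comes with each control period).
- robot.get_image(name): name is "scene" or "top" or "wrist"; returns (picture, depth): 480x640x3 uint8, red, green, blue; 480x640 float32, mm along the optical axis (not along the pixel's ray), 0 where there is no reading.
- robot.camera_params(name): a dict with "K" (3x3 intrinsics, pixels), "R" (3x3) and "t" (3): a world point X has camera coordinates R X + t; the wrist camera has in their place "tool_from_camera" (4x4, takes a point from camera to tool coordinates, whose origin is the TCP and whose axes are the flange's). Camera axes: x right, y down, z forward; pixel columns grow to the right and rows downward; lengths in mm; the calibration is good to about 2 mm. A picture is of the moment at which its call begins: read the wrist's pose just before it. camera_params takes no time and is no camera call.
- robot.finish_job(): hands the job in; it is judged then, once.
The state is a dict: "t": time; "q": joint angles; "joint_vel": joint speeds; "effort": joint torques, N m; "ee_pos": TCP position; "tcp_rot": TCP orientation; "contact_force": force on the tool from outside, world axes, zero at the start; "moment": the same for the moment, N m; "gripper_width": finger opening in mm; "gripper_force": force on a finger pad.
Only numpy, scipy, OpenCV 4.12 (cv2) and the standard library are available. Lean on these libraries where they do the work, as an engineer would, in place of code of your own. Each camera call takes 0.05 s, during which the arm holds its last target. There are 200 camera calls.

### The job

The relay box has come off a machine and its relays (three or four are plugged in) are going for test: lever each one loose from its socket with the screwdriver and put them all in the blue tray; neither gripper nor arm may touch a relay that is still seated, because its case would come off the prongs. With the relays in the tray, press the box's lid down until its catch snaps shut, and have the screwdriver lying back on the bench, touching neither box nor tray. Leave the padlock and the bolt alone.

Things in the scene. Friction and masses are not known exactly. Their poses are not given: they have to be found in the camera images.
- relay_box: black plastic relay box fixed to the bench, 96 mm (x) by 224 mm (y) plus a 21 mm mounting ear at each y end. Origin: centre of its underside; x from the front (the side with the catch) to the hinge side, y along the row of sockets, z up. 3 mm walls end 66 mm up; inner floor 50 mm up. Relays stand in a row at x = 0, y = -81, -27, 27, 81 mm; 20 mm free between neighbours, 28 mm before and behind them
- front_edge (a point): middle of the front wall's top edge, the fulcrum: in the box frame x = -46.5, y = 0, z = 66 mm; the edge runs along y in front of all sockets. 30 mm behind it are the front faces of the relays (x = -17 mm). Under the front edge of each seated relay is an open gap, x = -17 to -8 mm, z = 50 to 71 mm, for the blade; behind the gap are the prongs and their carrier
- relay_1: plug-in relay in socket 1: black block 34 x 34 mm, 32 mm tall, 40 to 85 g; absent in some starts. Origin: centre of the block's underside, z up when plugged in. Two brass prongs reach 21 mm below the block (within 7 mm of the origin along x, 12 mm along y). Grip it by opposite faces, best front and rear
- relay_2: relay like relay_1, in socket 2; absent in some starts. Sprung contacts grip the prongs of every relay: about 13 N upwards under the front edge tips it about its rear edge (a ridge at x = 12 to 17 mm, 71 mm up) and frees it once the front edge has risen about 10 mm
- relay_3: relay like relay_1, in socket 3; absent in some starts. Once freed, the contacts only rub on the flat of its prongs: a relay stays where it was levered to, tilted back with its origin 5 mm or more above the seat, and can be gripped and lifted out with about 6 N. Levered much farther, it may fall over backwards, still within the box
- relay_4: relay like relay_1, in socket 4; absent in some starts
- seat_1 (a point): where the origin of relay_1 is while seated: in the box frame x = 0, y = -81 mm, z = 71 mm (underside of the block)
- seat_2 (a point): where the origin of relay_2 is while seated: in the box frame x = 0, y = -27 mm, z = 71 mm (underside of the block)
- seat_3 (a point): where the origin of relay_3 is while seated: in the box frame x = 0, y = 27 mm, z = 71 mm (underside of the block)
- seat_4 (a point): where the origin of relay_4 is while seated: in the box frame x = 0, y = 81 mm, z = 71 mm (underside of the block)
- lid (a joint): angle of the lid in rad: 0 shut, up to 2.15 thrown back. The stiff hinge holds it where it is left (1 to 2 N at its edge moves it). Pushed down, it meets resistance at about 0.08, the tongue on its front resting on the sprung catch; about 8 N down near the front edge snaps it past the catch, then it is held at 0 to 0.01
- lid_hinge (a point): middle of the lid's hinge axis, which runs along the box's y: in the box frame x = 48, y = 0, z = 66 mm. Opening swings the front edge up and away over the hinge
- lid_front (a point): on the lid: middle of its front top edge, opposite the hinge; shut it is in the box frame at x = -48, y = 0, z = 108 mm. The grey lid is a hollow cover, 96 x 224 mm, 42 mm deep, walls 2.5 mm, open below; a tongue 32 mm wide stands 8 mm out from its front and reaches 16 mm below its rim
- screwdriver_red: screwdriver with a red handle, 200 mm long, 90 g, lying on the bench. Origin: on the bench below its middle; own -y points from handle to tip. Shaft 7 mm thick, axis from the tip at (0, -100, 5) mm to (0, 0, 11) mm; handle from y = 5 to 100 mm, 24 mm wide, 28 mm high, its middle 14 mm up. Grip it at about y = 35 mm, fingers closing along its x
- tray_blue: loose blue parts tray, 130 x 200 mm and 40 mm high, 350 g. Origin: centre of its underside, y along its length; floor 2 mm, walls 2 to 3 mm thick
- padlock: brass padlock, 75 x 45 x 20 mm, lying behind on the right; to be left alone
- bolt_short: hex bolt with a nut, 18 x 56 x 16 mm, lying in front on the right; to be left alone
Mind the look-alikes: they are no part of the job. What is shaped like the relay_4 but orange, purple or white is not meant.

How it is judged (in metres and radians):
On the way, in this order (a step that is already met when the one before it is completed fails the run):
1. every relay has been levered loose from its socket (distance between relay_1 and seat_1 above 0.0045 m and distance between relay_2 and seat_2 above 0.0045 m and distance between relay_3 and seat_3 above 0.0045 m and distance between relay_4 and seat_4 above 0.0045 m), for 0.2 s.
2. every relay lies in the tray (x of relay_1 in the frame of tray_blue between -0.062 and 0.062 m and y of relay_1 in the frame of tray_blue between -0.098 and 0.098 m and z of relay_1 in the frame of tray_blue between -0.005 and 0.08 m and x of relay_2 in the frame of tray_blue between -0.062 and 0.062 m and y of relay_2 in the frame of tray_blue between -0.098 and 0.098 m and z of relay_2 in the frame of tray_blue between -0.005 and 0.08 m and x of relay_3 in the frame of tray_blue between -0.062 and 0.062 m and y of relay_3 in the frame of tray_blue between -0.098 and 0.098 m and z of relay_3 in the frame of tray_blue between -0.005 and 0.08 m and x of relay_4 in the frame of tray_blue between -0.062 and 0.062 m and y of relay_4 in the frame of tray_blue between -0.098 and 0.098 m and z of relay_4 in the frame of tray_blue between -0.005 and 0.08 m), for 0.2 s.
3. the lid is snapped shut (value of joint lid below 0.03 rad), for 0.2 s.
At the end, for the whole second after the job is handed in: All relays lie at rest inside the tray (origins within its walls, at most 80 mm above its underside), the tray stands on the bench, the lid is held by its catch (under 0.03 rad), and the screwdriver lies at rest on the bench (origin under 35 mm high), touching neither the box nor the tray (all of step 2 and linear speed of each of relay_1, relay_2, relay_3, relay_4, screwdriver_red below 0.02 m/s and value of joint lid below 0.03 rad and height (world z) of tray_blue below 0.01 m and height (world z) of screwdriver_red between -0.01 and 0.035 m and contact force between screwdriver_red and relay_box below 0.1 N and contact force between screwdriver_red and tray_blue below 0.1 N).
It fails at once if the gripper or arm touches relay_1 (over 1 N) while it is still seated (within 3 mm of its seat) (contact force between any of the fingers, the arm and relay_1 above 1 N and distance between relay_1 and seat_1 below 0.003 m).
It fails at once if the gripper or arm touches relay_2 (over 1 N) while it is still seated (within 3 mm of its seat) (contact force between any of the fingers, the arm and relay_2 above 1 N and distance between relay_2 and seat_2 below 0.003 m).
It fails at once if the gripper or arm touches relay_3 (over 1 N) while it is still seated (within 3 mm of its seat) (contact force between any of the fingers, the arm and relay_3 above 1 N and distance between relay_3 and seat_3 below 0.003 m).
It fails at once if the gripper or arm touches relay_4 (over 1 N) while it is still seated (within 3 mm of its seat) (contact force between any of the fingers, the arm and relay_4 above 1 N and distance between relay_4 and seat_4 below 0.003 m).
It fails at once if the padlock or the bolt is moved by more than 3 cm (distance of any of padlock, bolt_short from where it was at the start of the episode above 0.03 m).
Of relay_1, relay_2, relay_3, relay_4 only 3 to 4 are there at a start; the rules pass over those that are not, and their reading is None.
At some moment in a run one of tray_blue, screwdriver_red may be knocked a few centimetres aside while the robot is not near it.
Once in a run the grip may slacken for a moment while it holds something.
It also fails if it takes over 210 s, if anything falls off the work surface, if the arm or the gripper's body presses on something with over 40 N, if the wrist force passes 120 N, or if a joint passes its speed limit or range.

## Working session

There is one attempt and no reset: what is moved stays moved. The work goes in short steps, Python scripts to look and compute and a tool call to move; the robot and the scene stay as the last step left them, time stands still between calls to the robot, and variables do not carry over. Pictures are saved under pics/ and viewed, at most 14 in all, crops included, and the job is handed in when it is done.

Besides the shell and the picture viewer there is one more tool, called as name(argument=value, ...) on one line, values as JSON. move_arm: Moves the arm, as the interface text tells. Its arguments: {"type":"object","properties":{"motion":{"type":"array"}},"required":["motion"]}

```bash
mkdir -p pics
cat > h.py <<'E'
import numpy as np, cv2, json
from workcell import robot
def shot(name, fn=None):
    s=robot.get_state(); im,d=robot.get_image(name)
    if fn: cv2.imwrite('pics/'+fn, im[:,:,::-1])
    return s,im,d
def cam(name,s=None):
    p=robot.camera_params(name); K=np.array(p['K'])
    if 'R' in p: R=np.array(p['R']);t=np.array(p['t']); return K,R.T,-R.T@t   # world = Rcw*c + o
    T=np.array(p['tool_from_camera']); Rt=np.array(s['tcp_rot']).reshape(3,3)
    return K,Rt@T[:3,:3],Rt@T[:3,3]+np.array(s['ee_pos'])
def onplane(c,u,v,z):
    K,R,o=c; r=R@np.linalg.inv(K)@np.array([u,v,1.]); return o+r*(z-o[2])/r[2]
def cloud(c,d):
    K,R,o=c; v,u=np.mgrid[:d.shape[0],:d.shape[1]]
    P=np.stack([(u-K[0,2])/K[0,0]*d,(v-K[1,2])/K[1,1]*d,d],-1)
    W=P@R.T+o; W[d==0]=np.nan; return W
def proj(c,X):
    K,R,o=c; p=K@(R.T@(np.array(X)-o)); return p[:2]/p[2]
def st():
    s=robot.get_state(); print('t',s['t'],'pos',np.round(s['ee_pos'],1),'w',round(s['gripper_width'],1),'gf',round(s['gripper_force'],1),'F',np.round(s['contact_force'],1)); print(np.round(s['tcp_rot'],3).tolist(), np.round(s['q'],2).tolist()); return s
E
python3 - <<'E'
from h import *
st()
for n in ['top','scene']:
    s,im,d=shot(n,n+'0.png'); c=cam(n); print(n,np.round(c[0],1).tolist(),np.round(c[1],3).tolist(),np.round(c[2],1))
    np.savez(n+'0.npz',im=im,d=d)
print(robot.camera_params('wrist'))
E
```

```text
t 0.0 pos [237.3 523.5 403.8] w 85.4 gf 0.0 F [ 0.1  0.2 -0.7]
[[-0.911, 0.413, -0.001], [0.413, 0.911, -0.001], [0.0, -0.002, -1.0]] [0.94, 0.18, 1.61, 0.0, 1.35, -0.21]
top [[438.3, 0.0, 325.8], [0.0, 438.3, 242.8], [0.0, 0.0, 1.0]] [[0.027, -0.997, 0.07], [-0.999, -0.028, -0.022], [0.023, -0.069, -0.997]] [ 451.3   29.5 1233.2]
scene [[440.9, 0.0, 312.7], [0.0, 440.9, 239.0], [0.0, 0.0, 1.0]] [[0.628, -0.57, 0.529], [-0.778, -0.458, 0.43], [-0.003, -0.682, -0.731]] [  69.4 -399.6  756.3]
{'K': array([[358.16714406,   0.        , 323.32118495],
       [  0.        , 358.16714406, 236.66896045],
       [  0.        ,   0.        ,   1.        ]]), 'tool_from_camera': array([[-8.11648654e-04, -9.56102686e-01, -2.93030705e-01,
         7.40079990e+01],
       [ 9.99999667e-01, -8.00766969e-04, -1.57092526e-04,
        -8.04288858e-01],
       [-8.44527242e-05, -2.93030735e-01,  9.56103018e-01,
         3.15288884e+01],
       [ 0.00000000e+00,  0.00000000e+00,  0.00000000e+00,
         1.00000000e+00]])}
```

View pics/top0.png

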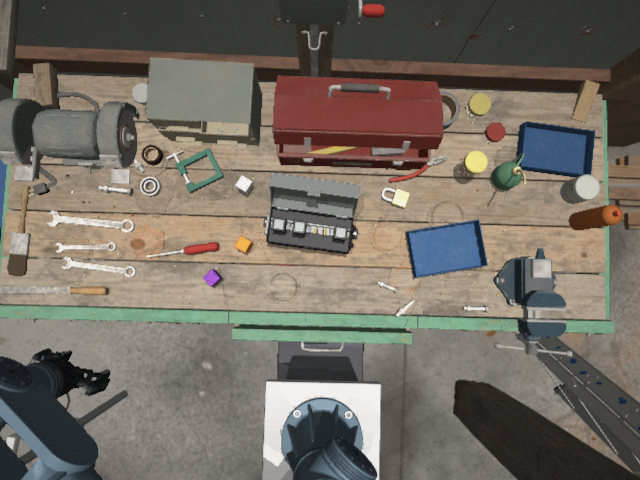

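View pics/scene0.png

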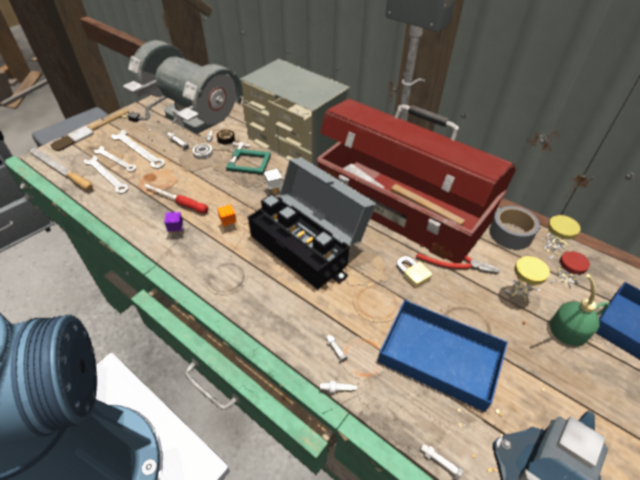

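Run:
```python
from h import *
T=np.load('top0.npz'); im,d=T['im'],T['d']; c=cam('top'); W=cloud(c,d)
hsv=cv2.cvtColor(im,cv2.COLOR_RGB2HSV)
def blobs(lo,hi,name,amin=40):
    m=cv2.inRange(hsv,np.array(lo),np.array(hi)); n,l,s,ce=cv2.connectedComponentsWithStats(m)
    for i in range(1,n):
        if s[i,4]>amin:
            P=W[l==i]; P=P[np.isfinite(P[:,0])]
            r=cv2.minAreaRect(P[:,:2].astype(np.float32)); print(name,np.round(ce[i]),s[i,4],'rect',np.round(r[0]),np.round(r[1]),round(r[2],1),'z',np.round(np.percentile(P[:,2],[5,50,95])))
blobs((105,120,40),(125,255,255),'blue',400)
blobs((0,160,90),(6,255,255),'red')
blobs((8,180,150),(18,255,255),'orange')
a=im[160:270,250:370]; b=cv2.resize(a,None,fx=5,fy=5,interpolation=cv2.INTER_CUBIC); cv2.imwrite('pics/crop1.png',b[:,:,::-1])
# height map of box region
R=W[160:270,250:370].reshape(-1,3); R=R[np.isfinite(R[:,0])]
for lo,hi in [(46,54),(60,70),(98,108),(110,300)]:
    P=R[(R[:,2]>lo)&(R[:,2]<hi)]; r=cv2.minAreaRect(P[:,:2].astype(np.float32)); print(lo,len(P),np.round(r[0]),np.round(r[1]),round(r[2],1))
m=((W[...,2]>97)&(W[...,2]<110)).astype(np.uint8); m[:, :250]=0;m[:,370:]=0;m[:160]=0;m[270:]=0
n,l,s,ce=cv2.connectedComponentsWithStats(m)
for i in range(1,n):
    if s[i,4]>15: print('top',np.round(ce[i]),s[i,4],np.round(np.nanmean(W[l==i],0)))
```

```text
blue [556. 149.] 3145 rect [ 821. -640.] [204. 132.] 84.1 z [-1.  4. 37.]
blue [447. 248.] 2769 rect [ 531. -330.] [127. 201.] 10.7 z [-1.  3. 35.]
red [373.   9.] 226 rect [898. -55.] [17. 34.] 4.5 z [520. 526. 528.]
red [201. 248.] 237 rect [512. 346.] [20. 89.] 10.5 z [16. 22. 27.]
46 1825 [637.  57.] [317. 245.] 89.0
60 1215 [646.  30.] [241. 260.] 81.8
98 522 [602.  47.] [223. 108.] 81.6
110 1334 [664.  39.] [224.  58.] 83.8
top [278. 224.] 174 [577. 130. 103.]
top [299. 226.] 172 [571.  76. 103.]
top [340. 232.] 172 [559. -31. 103.]
```

View pics/crop1.png

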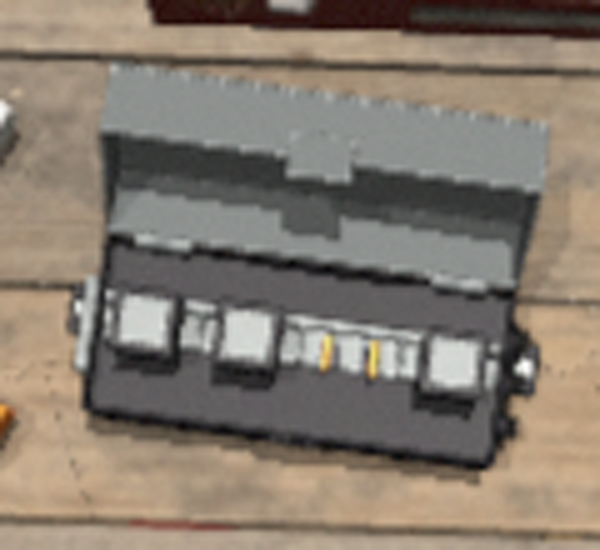

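```bash
cat >> h.py <<'E'
from scipy.spatial.transform import Rotation as Ro
TH=-0.111; BO=np.array([568.,49.5,0.])          # box yaw / origin, refined later
def Rdown(h,phi=0):
    "tool x at heading h deg, tipped down by phi deg (tool x points down by phi)"
    a,p=np.radians(h),np.radians(phi); x=np.array([np.cos(a)*np.cos(p),np.sin(a)*np.cos(p),-np.sin(p)])
    y=np.array([np.sin(a),-np.cos(a),0]); return np.stack([x,y,np.cross(x,y)],1)
def rel(s,p,R):
    R0=np.array(s['tcp_rot']).reshape(3,3); sh=R0.T@(np.array(p)-s['ee_pos']); rv=Ro.from_matrix(R0.T@R).as_rotvec(degrees=True)
    return [float(round(v,1)) for v in (*rv,*sh)]
def box(x,y,z):
    c,s_=np.cos(TH),np.sin(TH); return BO+np.array([c*x-s_*y,s_*x+c*y,z])
E
python3 - <<'E'
from h import *
s=st(); print(rel(s,[509,363,330],Rdown(100.5)))
E
```

```text
t 0.1 pos [237.4 523.5 403.8] w 85.4 gf 0.0 F [-0.3 -0.2 -0.2]
[[-0.911, 0.413, -0.001], [0.413, 0.911, -0.001], [0.0, -0.002, -1.0]] [0.94, 0.18, 1.61, 0.0, 1.35, -0.21]
[-0.1, 0.0, 55.1, -313.7, -33.8, 73.8]
```

move_arm(motion=[[0,0,9.2,-52,-5.5,12,1],[0,0,18.4,-104,-11,24,1],[0,0,27.6,-157,-17,37,1],[0,0,36.8,-209,-22,49,1],[0,0,46,-261,-28,61,1],[0,0,55.1,-313.7,-33.8,73.8,1],[0,0,55.1,-313.7,-33.8,73.8,1]])

```text
t: 0.98
ee_pos: [511.7, 360.6, 328.9]
tcp_rot: [[-0.177, 0.984, -0.002], [0.984, 0.177, -0.002], [-0.001, -0.002, -1.0]]
contact_force: [-0.6, 0.1, 0.4]
gripper_width: 85.5
gripper_force: 0.0
```

Run:
```python
from h import *
s=st(); s,im,d=shot('wrist','w1.png'); c=cam('wrist',s); W=cloud(c,d)
hsv=cv2.cvtColor(im,cv2.COLOR_RGB2HSV)
m=((hsv[...,0]<7)|(hsv[...,0]>173))&(hsv[...,1]>150)&(hsv[...,2]>60)
m=m.astype(np.uint8); n,l,t,ce=cv2.connectedComponentsWithStats(m)
for i in range(1,n):
    if t[i,4]>300:
        P=W[l==i]; P=P[np.isfinite(P[:,0])]; r=cv2.minAreaRect(P[:,:2].astype(np.float32)); print(ce[i],t[i],np.round(r[0],1),np.round(r[1],1),r[2],np.percentile(P[:,2],[2,50,98]))
```

```text
t 0.975 pos [511.7 360.6 328.9] w 85.5 gf 0.0 F [-0.6  0.1  0.4]
[[-0.177, 0.984, -0.002], [0.984, 0.177, -0.002], [-0.001, -0.002, -1.0]] [0.42, 0.37, 1.54, -0.0, 1.24, 0.25]
[320.52578701 232.88513061] [ 305  178   31  112 2986] [510.9 348.3] [23.8 93.9] 10.761033058166504 [16.34747442 21.91199912 24.84183438]
[537.49408284 469.25443787] [516 457  45  23 676] [776.8 139. ] [41.4  4.1] 1.7148357629776 [ 2.54647168 13.99191039 25.81611876]
```

View pics/w1.png

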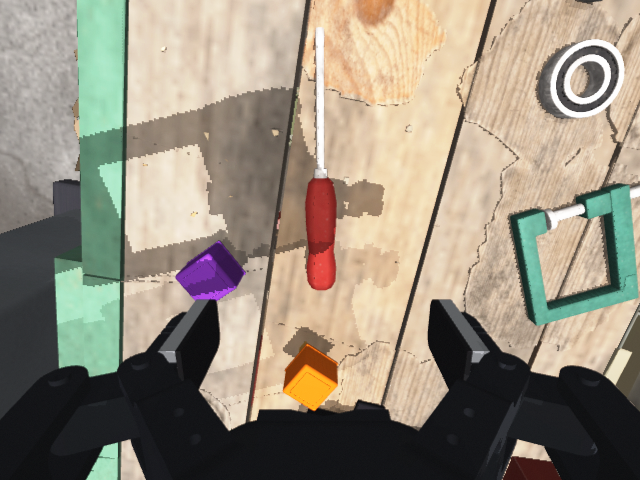

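Run:
```python
from h import *
s=robot.get_state(); print(rel(s,[507.6,365.5,174.5],Rdown(100.76)))
```

```text
[-0.1, 0.0, -0.4, 4.0, -1.6, 155.1]
```

move_arm(motion=[[0,0,-0.4,4,-1.6,40,0.6],[0,0,-0.4,4,-1.6,90,0.6],[0,0,-0.4,4,-1.6,125,0.6],[0,0,-0.4,4,-1.6,125,0.6]])

```text
t: 1.52
ee_pos: [504.2, 367.2, 202.9]
tcp_rot: [[-0.192, 0.981, -0.007], [0.981, 0.192, -0.003], [-0.001, -0.007, -1.0]]
contact_force: [-0.8, -1.0, -0.1]
gripper_width: 51.4
gripper_force: 0.0
```

Run:
```python
from h import *
s=st(); print(rel(s,[507.6,365.5,174.5],Rdown(100.76)))
```

```text
t 1.525 pos [504.2 367.2 202.9] w 51.4 gf 0.0 F [-0.8 -1.  -0.1]
[[-0.192, 0.981, -0.007], [0.981, 0.192, -0.003], [-0.001, -0.007, -1.0]] [0.44, 0.53, 1.6, 0.0, 1.02, 0.25]
[-0.4, 0.1, 0.3, -2.3, 3.2, 28.4]
```

move_arm(motion=[[0,0,0.3,-2.3,3.2,14,0.6],[0,0,0.3,-2.3,3.2,28,0.6],[0,0,0.3,-2.3,3.2,28,0.6],[0,0,0.3,-2.3,3.2,28,0.6],[0,0,0.3,-2.3,3.2,28,0.6]])

```text
t: 2.15
ee_pos: [510.8, 365.4, 178.6]
tcp_rot: [[-0.184, 0.983, 0.001], [0.983, 0.184, 0.0], [0.0, 0.001, -1.0]]
contact_force: [-0.5, -0.1, -0.6]
gripper_width: 51.2
gripper_force: 0.0
```

Run:
```python
from h import *
s=st(); print(rel(s,[507.6,365.5,174.5],Rdown(100.76)))
```

```text
t 2.15 pos [510.8 365.4 178.6] w 51.2 gf 0.0 F [-0.5 -0.1 -0.6]
[[-0.184, 0.983, 0.001], [0.983, 0.184, 0.0], [0.0, 0.001, -1.0]] [0.43, 0.57, 1.59, 0.0, 0.98, 0.25]
[0.1, -0.0, -0.2, 0.7, -3.1, 4.1]
```

move_arm(motion=[[0,0,0,0,0,0,0.6],[0,0,0,0,0,0,0.6],[0,0,0,0,0,0,0.6],[0,0,0,0,0,0,0.6]])

```text
t: 2.65
ee_pos: [510.5, 365.3, 177.9]
tcp_rot: [[-0.184, 0.983, -0.0], [0.983, 0.184, -0.0], [-0.0, -0.0, -1.0]]
contact_force: [-0.4, 0.2, -0.2]
gripper_width: 51.5
gripper_force: 0.0
```

move_arm(motion=[[0,0,0,0,0,0,0.6],[0,0,0,0,0,0,0.6],[0,0,0,0,0,0,0.6],[0,0,0,0,0,0,0.6]])

```text
t: 3.15
ee_pos: [510.5, 365.3, 177.9]
tcp_rot: [[-0.184, 0.983, -0.0], [0.983, 0.184, 0.0], [0.0, -0.0, -1.0]]
contact_force: [0.4, -0.7, 0.1]
gripper_width: 51.0
gripper_force: 0.0
```

move_arm(motion=[[0,0,0,0.8,-2.8,3,0.6],[0,0,0,0.8,-2.8,3,0.6],[0,0,0,0.8,-2.8,3,0.6],[0,0,0,0.8,-2.8,3,0],[0,0,0,0.8,-2.8,3,0],[0,0,0,0.8,-2.8,3,0],[0,0,0,0.8,-2.8,3,0],[0,0,0,0.8,-2.8,3,0]])

```text
t: 4.15
ee_pos: [507.8, 365.7, 175.2]
tcp_rot: [[-0.184, 0.983, 0.001], [0.983, 0.184, 0.0], [0.0, 0.001, -1.0]]
contact_force: [0.1, 0.0, 3.0]
gripper_width: 23.5
gripper_force: 59.2
```

move_arm(motion=[[0,0,0,0,0,-40,0],[0,0,0,0,0,-90,0],[0,0,0,0,0,-140,0],[0,0,0,0,0,-140,0],[0,0,0,0,0,-140,0],[0,0,0,0,0,-140,0],[0,0,0,0,0,-140,0]])

```text
t: 5.03
ee_pos: [507.2, 365.3, 313.0]
tcp_rot: [[-0.184, 0.983, -0.003], [0.983, 0.184, -0.001], [-0.001, -0.003, -1.0]]
contact_force: [-0.2, 0.2, -0.8]
gripper_width: 23.5
gripper_force: 59.2
```

Run:
```python
from h import *
s,im,d=shot('wrist','w2.png'); st()
p=box(0,0,0); R=Rdown(-6.4); print(rel(s,box(-190,27,300),R))
```

```text
t 5.075 pos [507.3 365.4 313.4] w 23.6 gf 59.2 F [ 0.9  0.2 -0.6]
[[-0.184, 0.983, -0.002], [0.983, 0.184, -0.001], [-0.001, -0.002, -1.0]] [0.43, 0.38, 1.55, -0.0, 1.21, 0.25]
[-0.1, 0.2, 107.0, -240.4, -172.1, 13.7]
```

View pics/w2.png

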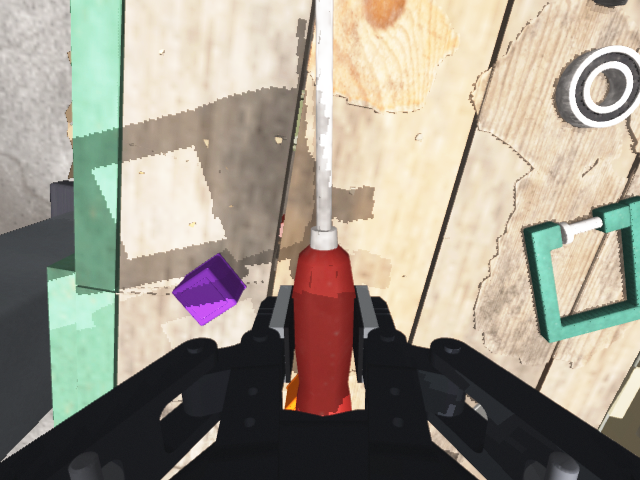

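Run:
```python
from h import *
s=robot.get_state()
print(rel(s,(np.array([507.3,365.4,313.4])+box(-100,0,400))/2+[0,0,20],Rdown(47)))
print(rel(s,box(-100,0,400),Rdown(-6.4)))
```

```text
[-0.1, 0.1, 53.6, -146.3, -47.2, -63.1]
[-0.1, 0.2, 107.0, -292.6, -94.3, -86.2]
```

move_arm(motion=[[0,0,9,-10,-3,-30,0],[0,0,18,-40,-13,-50,0],[0,0,27,-75,-24,-60,0],[0,0,36,-100,-32,-63,0],[0,0,45,-125,-40,-63,0],[0,0,53.6,-146.3,-47.2,-63.1,0]])

```text
t: 5.82
ee_pos: [487.9, 212.1, 377.6]
tcp_rot: [[0.686, 0.728, -0.001], [0.728, -0.686, -0.0], [-0.001, -0.0, -1.0]]
contact_force: [-0.1, 0.8, -1.3]
gripper_width: 23.9
gripper_force: 59.2
```

move_arm(motion=[[0,0,9,-21,15,-4,0],[0,0,18,-42,30,-8,0],[0,0,27,-62,45,-12,0],[0,0,36,-84,60,-16,0],[0,0,45,-105,75,-20,0],[0,0,53.4,-124.7,89.8,-23,0],[0,0,53.4,-124.7,89.8,-23,0],[0,0,53.4,-124.7,89.8,-23,0]])

```text
t: 6.82
ee_pos: [468.7, 61.0, 400.7]
tcp_rot: [[0.994, -0.109, -0.0], [-0.109, -0.994, 0.001], [-0.0, -0.0, -1.0]]
contact_force: [0.1, -0.5, -1.1]
gripper_width: 23.5
gripper_force: 59.2
```

move_arm(motion=[[0,0,0,0,0,0,0],[0,0,0,0,0,0,0],[0,0,0,0,0,0,0],[0,0,0,0,0,0,0]])

```text
t: 7.32
ee_pos: [468.8, 60.8, 401.0]
tcp_rot: [[0.994, -0.111, -0.0], [-0.111, -0.994, -0.0], [-0.0, 0.0, -1.0]]
contact_force: [-0.4, 0.0, -0.7]
gripper_width: 23.7
gripper_force: 59.2
```

Run:
```python
from h import *
s=st(); s,im,d=shot('wrist','w3.png'); c=cam('wrist',s); W=cloud(c,d); np.savez('w3.npz',im=im,d=d,W=W)
m=((W[...,2]>96)&(W[...,2]<112)).astype(np.uint8); m=cv2.morphologyEx(m,cv2.MORPH_OPEN,np.ones((5,5)))
n,l,t,ce=cv2.connectedComponentsWithStats(m)
for i in range(1,n):
    if t[i,4]>300:
        P=W[l==i]; r=cv2.minAreaRect(P[:,:2].astype(np.float32)); print('top',np.round(ce[i]),t[i,4],np.round(r[0],1),np.round(r[1],1),round(r[2],1),np.round(np.median(P[:,2]),1))
```

```text
t 7.325 pos [468.8  60.8 401. ] w 23.7 gf 59.2 F [-0.4  0.  -0.7]
[[0.994, -0.111, -0.0], [-0.111, -0.994, -0.0], [-0.0, 0.0, -1.0]] [-0.12, -0.05, 1.86, -0.0, 1.33, 1.56]
top [440.  91.] 2595 [557.9 -32.2] [34.8 33.9] 83.6 102.4
top [209.  91.] 2569 [575.5 128.8] [34.8 33.3] 83.7 102.4
top [286.  91.] 2470 [569.5  75. ] [33.9 33.2] 83.5 102.5
```

View pics/w3.png

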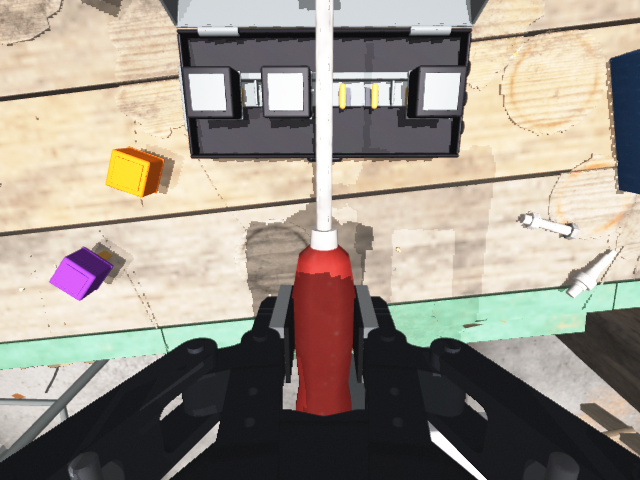

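```bash
sed -i 's/^TH=.*/TH=-0.109; BO=np.array([566.7,48.3,0.])/' h.py
cat >> h.py <<'E'
HB=np.degrees(TH)
def lever(y,L,phi,c=0.,tip=(135,0,170.),h=3.5,off=3.43):
    f=np.radians(phi); t=box(-46.5+L*np.cos(f), y, 66+h/np.cos(f)+c-L*np.sin(f))
    R=Rdown(HB,phi-off); return t-R@np.array(tip), R
E
python3 - <<'E'
from h import *
s=st(); D=np.load('w3.npz'); W=D['W']; im=D['im']
R0=np.array(s['tcp_rot']); T=(W-np.array(s['ee_pos']))@R0   # tool coords
m=(np.abs(T[...,1])<12)&(T[...,2]>120)&(T[...,2]<185)&(T[...,0]>30)&(T[...,0]<140)
for x in range(40,140,10):
    k=m&(np.abs(T[...,0]-x)<4); 
    if k.any(): P=T[k]; print(x,k.sum(),np.round(P[:,1].min(),1),np.round(P[:,1].max(),1),np.round(np.percentile(P[:,2],[3,50]),1))
# lid
v=(np.abs((W-BO)[...,1])<160)&(W[...,2]>66); 
for a in [(27,-25,19,3),(27,36,19,2),(27,36,-16,0)]:
    p,R=lever(*a); print(a,rel(s,p,R), 'cam',np.round(p+R@[74,0,31]),np.round(p))
T0=np.load('top0.npz'); Wt=cloud(cam('top'),T0['d']); B=(Wt-BO)@np.array([[np.cos(TH),-np.sin(TH),0],[np.sin(TH),np.cos(TH),0],[0,0,1]])
k=(np.abs(B[...,1])<115)&(B[...,0]>20)&(B[...,0]<200)&(B[...,2]>110)
P=B[k]; print('lid x',np.percentile(P[:,0],[1,50,99]),'z',np.percentile(P[:,2],[1,50,99]))
j=P[:,2]>P[:,2].max()-12; print(P[j].min(0),P[j].max(0))
E
```

```text
t 7.375 pos [468.8  60.8 401. ] w 23.9 gf 59.2 F [ 0.   0.1 -0.5]
[[0.994, -0.111, -0.0], [-0.111, -0.994, 0.0], [-0.0, -0.0, -1.0]] [-0.12, -0.05, 1.86, 0.0, 1.33, 1.56]
40 438 -3.9 6.1 [158.3 160.8]
50 348 -1.9 3.7 [159.6 161. ]
60 359 -1.8 3.7 [159.5 161.1]
70 393 -1.8 4.0 [159.7 161.1]
80 412 -1.7 3.9 [159.6 161.2]
90 441 -1.6 3.8 [159.6 161.1]
100 464 -1.5 3.8 [159.5 161. ]
110 477 -1.5 4.1 [159.7 161.1]
(27, -25, 19, 3) [-0.0, -15.6, -0.1, -55.9, -25.1, 120.1] cam [479.  85. 231.] [416.  92. 281.]
(27, 36, 19, 2) [-0.0, -15.6, -0.1, 1.8, -25.3, 141.0] cam [536.  79. 210.] [473.  86. 260.]
(27, 36, -16, 0) [0.0, 19.4, -0.1, -97.1, -25.0, 206.0] cam [455.  88. 190.] [375.  96. 195.]
lid x [ 77.26873561 109.39664378 199.6130975 ] z [110.4298609  147.07905417 196.79515268]
[195.23066011  37.31987771 192.95130539] [199.98619689 114.42548567 204.88811973]
```

```bash
sed -i 's/tip=(135,0,170.),h=3.5,off=3.43/tip=(135,1,163.),h=3.5,off=0/' h.py
python3 - <<'E'
from h import *
s=robot.get_state(); D=np.load('w3.npz'); W=D['W']; im=D['im']; hsv=cv2.cvtColor(im,cv2.COLOR_RGB2HSV)
T=(W-np.array(s['ee_pos']))@np.array(s['tcp_rot'])
r=(hsv[...,1]>150)&((hsv[...,0]<7)|(hsv[...,0]>173))&(T[...,2]>130)&(T[...,2]<180)&(abs(T[...,1])<20)
print('handle front x',np.percentile(T[r][:,0],[90,99,100]))
for a in [(27,-25,19,3),(27,36,19,2),(27,36,-16,0)]:
    p,R=lever(*a); print(a,rel(s,p,R), 'cam',np.round(p+R@[74,0,31]),np.round(p))
E
```

```text
handle front x [25.34338622 30.23353509 31.16804111]
(27, -25, 19, 3) [-0.0, -19.0, -0.1, -46.1, -26.2, 122.1] cam [485.  85. 226.] [426.  92. 279.]
(27, 36, 19, 2) [-0.0, -19.0, -0.1, 11.6, -26.3, 142.9] cam [543.  79. 205.] [483.  86. 258.]
(27, 36, -16, 0) [0.0, 16.0, -0.1, -88.0, -26.1, 201.9] cam [463.  88. 190.] [384.  96. 199.]
```

move_arm(motion=[[0,-4,0,-20,-8,10,0],[0,-9,0,-46,-18,40,0],[0,-14,0,-46,-26,80,0],[0,-19,0,-46.1,-26.2,122.1,0],[0,-19,0,-46.1,-26.2,122.1,0],[0,-19,0,-46.1,-26.2,122.1,0],[0,-19,0,-46.1,-26.2,122.1,0],[0,-19,0,-46.1,-26.2,122.1,0]])

```text
t: 8.38
ee_pos: [426.4, 91.8, 280.4]
tcp_rot: [[0.941, -0.111, -0.32], [-0.106, -0.994, 0.036], [-0.322, -0.0, -0.947]]
contact_force: [-0.1, -0.0, -0.1]
gripper_width: 23.4
gripper_force: 59.2
```

Run:
```python
from h import *
s=st(); s,im,d=shot('wrist'); s2,im2,d2=shot('scene')
a=im2[170:300,220:370]; cv2.imwrite('pics/cmp.png',np.hstack([cv2.resize(im,(480,360)),cv2.resize(a,(320,360),interpolation=cv2.INTER_CUBIC)])[:,:,::-1])
T=(cloud(cam('wrist',s),d)-np.array(s['ee_pos']))@np.array(s['tcp_rot'])
m=(np.abs(T[...,1])<12)&(T[...,2]>120)&(T[...,2]<185)
for x in range(50,140,15):
    k=m&(np.abs(T[...,0]-x)<4); P=T[k]
    if len(P): print(x,len(P),np.round(np.percentile(P[:,1],[3,97]),1),np.round(np.percentile(P[:,2],[3,50]),1))
for a in [(27,-25,19,3),(27,36,19,2)]:
    p,R=lever(*a); print(a,rel(s,p,R))
```

```text
t 8.375 pos [426.4  91.8 280.4] w 23.4 gf 59.2 F [-0.1 -0.  -0.1]
[[0.941, -0.111, -0.32], [-0.106, -0.994, 0.036], [-0.322, -0.0, -0.947]] [-0.07, 0.14, 1.95, 0.01, 1.38, 1.61]
50 341 [-1.8  3.7] [159.5 161. ]
65 373 [-1.7  3.7] [159.5 160.9]
80 416 [-1.6  3.9] [159.4 160.8]
95 456 [-1.5  3.8] [159.4 160.9]
110 484 [-1.4  4.1] [159.2 160.9]
(27, -25, 19, 3) [-0.1, -0.2, -0.1, 0.0, -0.1, 1.6]
(27, 36, 19, 2) [-0.1, -0.2, -0.1, 61.4, -0.2, 2.8]
```

View pics/cmp.png

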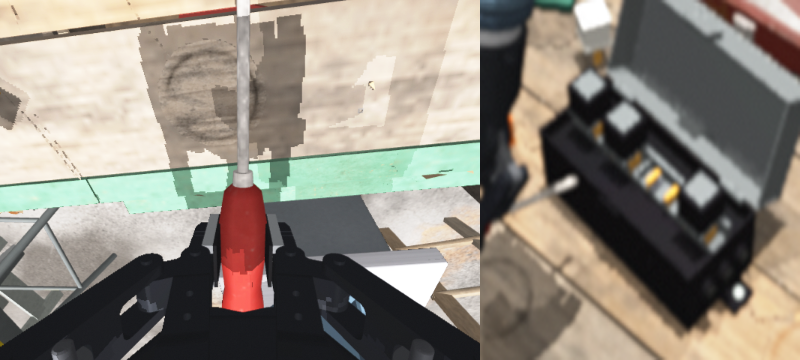

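Run:
```python
from h import *
s=robot.get_state(); R=np.array(s['tcp_rot']); t=s['ee_pos']+R@[135,1,163]; print('tip',np.round(t,1),proj(cam('scene'),t), 'wall edge',proj(cam('scene'),box(-46.5,27,66)))
s2,im,d=shot('scene'); g=cv2.cvtColor(im,cv2.COLOR_RGB2GRAY)[228:246,255:275]; print(g[::2])
```

```text
tip [500.6  82.5  82. ] [264.23608848 235.92168859] wall edge [272.8845406 235.4937274]
[[ 12  13  14  13  14  17  23  32  35  40  42  42  43  42  42  42  41  42
   42  43]
 [ 13  14  13  13  13  14  13  15  19  23  31  36  39  41  41  42  41  43
   42  42]
 [ 14  13  12  12  13  16  26  33  38  32  25  20  28  34  39  40  41  41
   43  41]
 [ 19  28  41  69 106 138 171 193 192 161 102  42  16  17  23  32  39  41
   41  42]
 [127 168 188 206 230 235 230 221 196 154  93  38  16  12  14  17  22  28
   33  37]
 [180 191 183 168 151 127  98  76  56  36  22  14  13  14  13  14  13  14
   17  21]
 [100  85  58  37  23  17  14  14  12  13  14  12  13  14  14  14  13  16
   14  15]
 [108  99  83  62  42  26  16  13  14  14  13  14  13  15  14  13  14  15
   15  16]
 [140 120 107  98  85  68  49  32  20  16  15  14  13  14  13  13  14  14
   16  17]]
```

move_arm(motion=[[0,0,0,12,0,1,0],[0,0,0,25,0,1.5,0],[0,0,0,38,0,2,0],[0,0,0,50,0,2.3,0],[0,0,0,61,0,2.5,0],[0,0,0,61,0,2.5,0],[0,0,0,61,0,2.5,0],[0,0,0,61,0,2.5,0]])

```text
t: 9.52
ee_pos: [482.1, 85.6, 256.8]
tcp_rot: [[0.94, -0.111, -0.324], [-0.105, -0.994, 0.036], [-0.326, -0.0, -0.945]]
contact_force: [0.5, 0.4, -0.7]
gripper_width: 23.7
gripper_force: 59.2
```

Run:
```python
from h import *
s=st(); t=np.array(s['ee_pos'])+np.array(s['tcp_rot'])@[135,1,163]; print(t, box(-11,27,60))
for f in [12,5,-2,-9,-12,-16,5,8]:
    p,R=lever(27,36,f,0 if f<6 else 1); print(f,rel(s,p,R))
```

```text
t 9.525 pos [482.1  85.6 256.8] w 23.7 gf 59.2 F [ 0.5  0.4 -0.7]
[[0.94, -0.111, -0.324], [-0.105, -0.994, 0.036], [-0.326, -0.0, -0.945]] [-0.07, 0.29, 1.82, 0.01, 1.36, 1.61]
[556.08520522  76.29747826  58.71768191] [558.70245666  76.33639243  60.        ]
12 [-0.0, 7.0, -0.1, -18.1, -0.1, 12.8]
5 [-0.0, 14.0, -0.1, -35.1, -0.0, 29.3]
-2 [-0.0, 21.0, -0.1, -50.5, 0.0, 46.8]
-9 [-0.0, 28.0, -0.1, -63.6, 0.1, 66.0]
-12 [-0.0, 31.0, -0.1, -68.5, 0.1, 74.7]
-16 [-0.0, 35.0, -0.1, -74.3, 0.1, 86.7]
5 [-0.0, 14.0, -0.1, -35.1, -0.0, 29.3]
8 [-0.0, 11.0, -0.1, -28.3, -0.0, 21.4]
```

move_arm(motion=[[0,7,0,-18,0,12.8,0],[0,14,0,-35,0,29.3,0],[0,17.5,0,-43,0,38,0],[0,21,0,-50.5,0,46.8,0],[0,24.5,0,-57,0,56,0],[0,28,0,-63.6,0,66,0],[0,31,0,-68.5,0,74.7,0],[0,31,0,-68.5,0,74.7,0]])

```text
t: 10.52
ee_pos: [391.8, 95.7, 207.5]
tcp_rot: [[0.973, -0.111, 0.202], [-0.109, -0.994, -0.023], [0.203, 0.0, -0.979]]
contact_force: [-6.5, 1.2, -0.2]
gripper_width: 23.6
gripper_force: 59.4
```

move_arm(motion=[[0,0,0,0,0,0,0],[0,0,0,0,0,0,0],[0,0,0,0,0,0,0]])

```text
t: 10.9
ee_pos: [392.6, 95.6, 207.8]
tcp_rot: [[0.973, -0.111, 0.201], [-0.109, -0.994, -0.023], [0.202, 0.0, -0.979]]
contact_force: [-6.4, 2.4, -0.6]
gripper_width: 23.4
gripper_force: 59.4
```

```bash
cat >> h.py <<'E'
def relays(W,tops=True):
    "relay tops in the box frame"
    Bm=np.array([[np.cos(TH),-np.sin(TH),0],[np.sin(TH),np.cos(TH),0],[0,0,1]]); B=(W-BO)@Bm
    for i,y in enumerate((-81,-27,27,81),1):
        k=(abs(B[...,1]-y)<13)&(abs(B[...,0])<40)&(B[...,2]>88)&(B[...,2]<150)
        if k.sum()>20:
            P=B[k]; A=np.c_[P[:,0],np.ones(len(P))]; m=np.linalg.lstsq(A,P[:,2],rcond=None)[0]
            print('relay',i,k.sum(),'x',np.round(np.percentile(P[:,0],[3,97]),1),'z',np.round(np.percentile(P[:,2],[3,50,97]),1),'slope deg',np.round(-np.degrees(np.arctan(m[0])),1))
E
python3 - <<'E'
from h import *
s=st(); s2,im,d=shot('top'); relays(cloud(cam('top'),d))
s,im,d=shot('wrist'); T=(cloud(cam('wrist',s),d)-np.array(s['ee_pos']))@np.array(s['tcp_rot'])
m=(np.abs(T[...,1])<12)&(T[...,2]>120)&(T[...,2]<185)
for x in range(50,115,30):
    P=T[m&(np.abs(T[...,0]-x)<4)]; print(x,np.round(np.percentile(P[:,2],[3,50]),1))
_,im,d=shot('scene'); cv2.imwrite('pics/s2.png',cv2.resize(im[160:290,220:370],None,fx=4,fy=4,interpolation=cv2.INTER_CUBIC)[:,:,::-1])
E
```

```text
t 10.9 pos [392.6  95.6 207.8] w 23.4 gf 59.4 F [-6.4  2.4 -0.6]
[[0.973, -0.111, 0.201], [-0.109, -0.994, -0.023], [0.202, 0.0, -0.979]] [-0.05, 0.05, 2.23, -0.02, 0.66, 1.64]
relay 1 137 x [-15.   17.2] z [ 97.3 103.2 106.9] slope deg -4.7
relay 3 154 x [-11.7  24.6] z [ 93.1 105.6 112.1] slope deg -2.2
relay 4 136 x [-15.1  17.6] z [ 98.1 102.6 106.7] slope deg -2.7
50 [159.5 160.8]
80 [159.3 160.8]
110 [159.4 183.6]
```

View pics/s2.png

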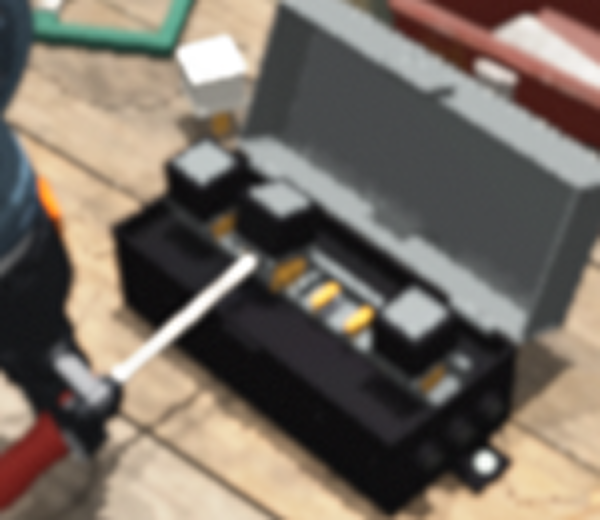

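Run:
```python
from h import *
s=robot.get_state()
for f,L,c in [(-15,37,0),(-18,37,0),(-10,36,0),(0,36,0),(8,36,0.5),(8,-25,3)]:
    p,R=lever(27,L,f,c); print(f,rel(s,p,R))
```

```text
-15 [0.0, 3.3, -0.1, -6.3, 0.1, 4.9]
-18 [0.0, 6.3, -0.1, -14.4, 0.1, 10.7]
-10 [0.0, -1.7, -0.1, 6.8, 0.1, -3.8]
0 [0.0, -11.7, -0.1, 37.0, 0.0, -17.6]
8 [0.0, -19.7, -0.1, 62.7, -0.1, -25.3]
8 [0.0, -19.7, -0.1, 5.8, 0.1, -48.3]
```

move_arm(motion=[[0,2,0,-4,0,3,0],[0,4,0,-9,0,7,0],[0,6.3,0,-14,0,10.7,0],[0,6.3,0,-14,0,10.7,0],[0,6.3,0,-14,0,10.7,0],[0,6.3,0,-14,0,10.7,0]])

```text
t: 11.8
ee_pos: [381.6, 96.8, 194.5]
tcp_rot: [[0.945, -0.111, 0.307], [-0.106, -0.994, -0.035], [0.309, 0.0, -0.951]]
contact_force: [-5.9, 1.1, -3.2]
gripper_width: 23.6
gripper_force: 59.3
```

Run:
```python
from h import *
s=st(); print('tip',np.array(s['ee_pos'])+np.array(s['tcp_rot'])@[135,1,163], box(-11,27,80)); s2,im,d=shot('top'); relays(cloud(cam('top'),d))
for f,L,c in [(-10,36,0),(0,36,0),(8,36,0.5),(8,-25,3)]:
    p,R=lever(27,L,f,c); print(f,rel(s,p,R))
```

```text
t 11.8 pos [381.6  96.8 194.5] w 23.6 gf 59.3 F [-5.9  1.1 -3.2]
[[0.945, -0.111, 0.307], [-0.106, -0.994, -0.035], [0.309, 0.0, -0.951]] [-0.05, 0.05, 2.29, -0.04, 0.49, 1.67]
tip [559.09074292  75.83028934  81.09981987] [558.70245666  76.33639243  80.        ]
relay 1 133 x [-15.1  17.4] z [ 98.4 102.8 107.2] slope deg -2.1
relay 3 168 x [-10.4  29.3] z [ 89.7 106.8 114.6] slope deg -5.1
relay 4 136 x [-14.8  17.5] z [ 96.8 102.7 107.2] slope deg -3.8
-10 [0.1, -8.0, -0.1, 21.8, 0.0, -12.3]
0 [0.0, -18.0, -0.1, 53.4, -0.1, -22.7]
8 [0.0, -26.0, -0.1, 79.8, -0.1, -27.5]
8 [0.0, -26.0, -0.1, 25.7, 0.0, -56.6]
```

move_arm(motion=[[0,-8,0,21,0,-12.3,0],[0,-18,0,52,0,-22.7,0],[0,-26,0,60,0,-35,0],[0,-26,0,25.7,0,-56.6,0],[0,-26,0,25.7,0,-60,0],[0,-26,0,25.7,0,-60,0],[0,-26,0,25.7,0,-60,0],[0,-26,0,25.7,0,-60,0]])

```text
t: 12.85
ee_pos: [388.5, 96.0, 260.1]
tcp_rot: [[0.985, -0.112, -0.133], [-0.111, -0.994, 0.015], [-0.134, -0.0, -0.991]]
contact_force: [0.2, -0.6, -1.7]
gripper_width: 23.4
gripper_force: 59.2
```

Run:
```python
from h import *
s=st(); s2,im,d=shot('top'); relays(cloud(cam('top'),d))
s,im,d=shot('wrist'); T=(cloud(cam('wrist',s),d)-np.array(s['ee_pos']))@np.array(s['tcp_rot'])
m=(np.abs(T[...,1])<12)&(T[...,2]>120)&(T[...,2]<185)
for x in range(50,115,30):
    P=T[m&(np.abs(T[...,0]-x)<4)]; print(x,np.round(np.percentile(P[:,2],[3,50]),1),np.round(np.percentile(P[:,1],[3,97]),1))
hsv=cv2.cvtColor(im,cv2.COLOR_RGB2HSV); r=(hsv[...,1]>150)&((hsv[...,0]<7)|(hsv[...,0]>173))&(T[...,2]>130)&(T[...,2]<180)&(abs(T[...,1])<20)
print('handle front x',np.percentile(T[r][:,0],[99,100]))
for f,L,c in [(19,-25,3)]:
    p,R=lever(81,L,f,c); print(f,rel(s,p,R))
_,im,d=shot('scene'); relays(cloud(cam('scene'),d))
```

```text
t 12.85 pos [388.5  96.  260.1] w 23.4 gf 59.2 F [ 0.2 -0.6 -1.7]
[[0.985, -0.112, -0.133], [-0.111, -0.994, 0.015], [-0.134, -0.0, -0.991]] [-0.06, 0.03, 2.11, 0.01, 1.14, 1.62]
relay 1 134 x [-15.1  17.4] z [ 98.9 103.2 107.2] slope deg -1.2
relay 3 167 x [-11.   28.3] z [ 91.3 106.  114.7] slope deg -6.6
relay 4 133 x [-14.9  17.3] z [ 98.8 103.4 106.9] slope deg -2.8
50 [159.6 160.9] [-1.8  3.8]
80 [159.5 161. ] [-1.6  3.9]
110 [159.5 161. ] [-1.4  4.1]
handle front x [30.3897418 31.378497 ]
19 [-0.0, -11.3, -0.2, 34.8, -54.1, -23.8]
relay 1 199 x [-18.6  13.3] z [ 90.4 102.8 105.2] slope deg -10.4
relay 3 193 x [-14.5  23.7] z [ 89.9 105.3 113.7] slope deg -16.1
relay 4 160 x [-18.9  13.1] z [ 89.9 102.6 105.7] slope deg -10.0
```

move_arm(motion=[[0,-3,0,5,-18,-12,0],[0,-7,0,18,-36,-22,0],[0,-11.3,0,34.8,-54.1,-23.8,0],[0,-11.3,0,34.8,-54.1,-23.8,0],[0,-11.3,0,34.8,-54.1,-23.8,0],[0,-11.3,0,34.8,-54.1,-23.8,0],[0,-11.3,0,34.8,-54.1,-23.8,0],[0,-11.3,0,34.8,-54.1,-23.8,0]])

```text
t: 14.0
ee_pos: [431.3, 145.4, 279.1]
tcp_rot: [[0.94, -0.112, -0.323], [-0.106, -0.994, 0.036], [-0.325, 0.0, -0.946]]
contact_force: [-0.6, 0.3, -0.9]
gripper_width: 23.5
gripper_force: 59.3
```

Run:
```python
from h import *
s=st()
R=np.array(s['tcp_rot']); t=s['ee_pos']+R@[135,1,163]; print('tip',np.round(t,1),box(-70,81,80))
p,R=lever(81,38,19,2); print(rel(s,p,R))
```

```text
t 14.0 pos [431.3 145.4 279.1] w 23.5 gf 59.3 F [-0.6  0.3 -0.9]
[[0.94, -0.112, -0.323], [-0.106, -0.994, 0.036], [-0.325, 0.0, -0.946]] [0.05, 0.18, 1.91, 0.05, 1.38, 1.71]
tip [505.4 136.1  81.1] [505.92695094 136.43419602  80.        ]
[-0.1, -0.0, -0.2, 63.8, -0.3, 1.0]
```

move_arm(motion=[[0,0,0,12,0,0.5,0],[0,0,0,25,0,1,0],[0,0,0,38,0,1,0],[0,0,0,50,0,1,0],[0,0,0,62.5,0,1,0],[0,0,0,62.5,0,1,0],[0,0,0,62.5,0,1,0],[0,0,0,62.5,0,1,0]])

```text
t: 15.0
ee_pos: [489.5, 139.2, 257.7]
tcp_rot: [[0.94, -0.111, -0.324], [-0.105, -0.994, 0.036], [-0.326, 0.0, -0.945]]
contact_force: [0.6, -0.2, -1.0]
gripper_width: 23.6
gripper_force: 59.3
```

Run:
```python
from h import *
s=st(); t=np.array(s['ee_pos'])+np.array(s['tcp_rot'])@[135,1,163]; print(t, box(-11,81,60))
for f in [12,5,-2,-7,-11,-14.5,-18]:
    p,R=lever(81,37,f,0); print(f,rel(s,p,R))
```

```text
t 15.0 pos [489.5 139.2 257.7] w 23.6 gf 59.3 F [ 0.6 -0.2 -1. ]
[[0.94, -0.111, -0.324], [-0.105, -0.994, 0.036], [-0.326, 0.0, -0.945]] [0.03, 0.32, 1.78, 0.05, 1.37, 1.7]
[563.5175502  129.91401113  59.63850743] [564.57680832 130.01592291  60.        ]
12 [-0.0, 7.0, -0.1, -18.0, 0.0, 15.0]
5 [-0.0, 14.0, -0.1, -35.3, 0.1, 30.5]
-2 [-0.0, 21.0, -0.1, -50.7, 0.1, 47.9]
-7 [-0.0, 26.0, -0.1, -60.4, 0.2, 61.4]
-11 [-0.0, 30.0, -0.1, -67.2, 0.2, 72.7]
-14.5 [-0.0, 33.5, -0.1, -72.5, 0.2, 83.0]
-18 [-0.0, 37.0, -0.1, -77.2, 0.2, 93.6]
```

move_arm(motion=[[0,7,0,-18,0,15,0],[0,14,0,-35.3,0,30.5,0],[0,21,0,-50.7,0,47.9,0],[0,26,0,-60.4,0,61.4,0],[0,30,0,-67.2,0,72.7,0],[0,33.5,0,-72.5,0,83,0],[0,37,0,-77.2,0,93.6,0],[0,37,0,-77.2,0,93.6,0]])

```text
t: 16.0
ee_pos: [385.4, 150.7, 193.6]
tcp_rot: [[0.946, -0.111, 0.304], [-0.105, -0.994, -0.035], [0.306, 0.001, -0.952]]
contact_force: [-3.2, -0.7, -1.0]
gripper_width: 23.8
gripper_force: 59.4
```

move_arm(motion=[[0,0,0,0,0,0,0],[0,0,0,0,0,0,0],[0,0,0,0,0,0,0]])

```text
t: 16.38
ee_pos: [386.6, 150.6, 194.0]
tcp_rot: [[0.946, -0.112, 0.304], [-0.106, -0.994, -0.035], [0.306, 0.001, -0.952]]
contact_force: [-4.8, 1.5, -1.5]
gripper_width: 23.7
gripper_force: 59.4
```

Run:
```python
from h import *
s=st(); print('tip',np.array(s['ee_pos'])+np.array(s['tcp_rot'])@[135,1,163], box(-11,81,80)); s2,im,d=shot('top'); relays(cloud(cam('top'),d))
for f,L,c in [(-10,36,0),(0,36,0),(8,36,0.5),(8,-25,6)]:
    p,R=lever(81,L,f,c); print(f,rel(s,p,R))
```

```text
t 16.375 pos [386.6 150.6 194. ] w 23.7 gf 59.4 F [-4.8  1.5 -1.5]
[[0.946, -0.112, 0.304], [-0.106, -0.994, -0.035], [0.306, 0.001, -0.952]] [0.11, 0.1, 2.23, -0.14, 0.51, 1.9]
tip [563.7350877  129.59152202  80.11442171] [564.57680832 130.01592291  80.        ]
relay 1 135 x [-15.   17.2] z [ 97.8 103.1 107. ] slope deg -3.8
relay 3 167 x [-11.   28.5] z [ 90.5 106.3 114.4] slope deg -6.6
relay 4 167 x [-11.3  28. ] z [ 90.4 107.  114.7] slope deg -6.1
-10 [0.1, -7.8, -0.2, 22.8, 0.0, -12.5]
0 [0.1, -17.8, -0.2, 54.3, -0.0, -23.0]
8 [0.0, -25.8, -0.2, 80.7, -0.1, -27.9]
8 [0.0, -25.8, -0.2, 27.5, 0.1, -59.7]
```

move_arm(motion=[[0,1.3,0,-2,0,3.5,0],[0,2.6,0,-4,0,7,0],[0,2.6,0,-4,0,7,0],[0,-7.8,0,21,0,-12.5,0],[0,-17.8,0,52,0,-23,0],[0,-25.8,0,62,0,-35,0],[0,-25.8,0,27.5,0,-59.7,0],[0,-25.8,0,27.5,0,-59.7,0]])

```text
t: 17.42
ee_pos: [394.2, 149.9, 260.3]
tcp_rot: [[0.985, -0.111, -0.134], [-0.11, -0.994, 0.016], [-0.135, -0.001, -0.991]]
contact_force: [-0.1, 0.5, -1.3]
gripper_width: 23.6
gripper_force: 59.3
```

Run:
```python
from h import *
s=st(); s2,im,d=shot('top'); relays(cloud(cam('top'),d))
p,R=lever(-81,-25,19,3); print(rel(s,p,R))
```

```text
t 17.425 pos [394.2 149.9 260.3] w 23.6 gf 59.3 F [-0.1  0.5 -1.3]
[[0.985, -0.111, -0.134], [-0.11, -0.994, 0.016], [-0.135, -0.001, -0.991]] [0.07, 0.08, 2.06, 0.03, 1.14, 1.74]
relay 1 133 x [-15.   17.3] z [ 99.  103.1 107.2] slope deg -2.3
relay 3 166 x [-10.5  28.4] z [ 91.8 106.  114.2] slope deg -5.0
relay 4 170 x [-10.3  30.3] z [ 91.3 107.1 115.9] slope deg -5.0
[-0.1, -11.2, -0.1, 35.3, 162.2, -23.7]
```

Relays 3 and 4 are loosened; now relay 1.

move_arm(motion=[[0,-3,0,5,40,-15,0],[0,-7,0,15,80,-24,0],[0,-11.2,0,25,120,-24,0],[0,-11.2,0,35.3,162.2,-23.7,0],[0,-11.2,0,35.3,162.2,-23.7,0],[0,-11.2,0,35.3,162.2,-23.7,0],[0,-11.2,0,35.3,162.2,-23.7,0],[0,-11.2,0,35.3,162.2,-23.7,0]])

```text
t: 18.48
ee_pos: [414.5, -14.9, 278.3]
tcp_rot: [[0.94, -0.11, -0.323], [-0.104, -0.994, 0.036], [-0.325, -0.0, -0.946]]
contact_force: [-0.4, -0.1, -0.0]
gripper_width: 23.3
gripper_force: 59.4
```

Run:
```python
from h import *
s=st()
R=np.array(s['tcp_rot']); t=s['ee_pos']+R@[135,1,163]; print('tip',np.round(t,1),box(-70,-81,80))
p,R=lever(-81,38,19,2); print(rel(s,p,R))
```

```text
t 18.475 pos [414.5 -14.9 278.3] w 23.3 gf 59.4 F [-0.4 -0.1 -0. ]
[[0.94, -0.11, -0.323], [-0.104, -0.994, 0.036], [-0.325, -0.0, -0.946]] [-0.3, 0.1, 2.0, -0.06, 1.37, 1.4]
tip [488.6 -24.1  80.3] [488.30389596 -24.60439542  80.        ]
[-0.0, -0.0, -0.1, 62.8, 0.6, 0.5]
```

move_arm(motion=[[0,0,0,12,0.5,0,0],[0,0,0,25,0.5,0,0],[0,0,0,38,0.5,0.5,0],[0,0,0,50,0.5,0.5,0],[0,0,0,61.5,0.5,0.5,0],[0,0,0,61.5,0.5,0.5,0],[0,0,0,61.5,0.5,0.5,0],[0,0,0,61.5,0.5,0.5,0]])

```text
t: 19.48
ee_pos: [471.9, -22.6, 257.8]
tcp_rot: [[0.94, -0.111, -0.324], [-0.105, -0.994, 0.036], [-0.326, 0.0, -0.945]]
contact_force: [-0.1, -0.3, -0.9]
gripper_width: 23.7
gripper_force: 59.4
```

Run:
```python
from h import *
s=st(); t=np.array(s['ee_pos'])+np.array(s['tcp_rot'])@[135,1,163]; print(t, box(-11,-81,60))
for f in [12,5,-2,-7,-11,-15,-20]:
    p,R=lever(-81,37,f,0); print(f,rel(s,p,R))
```

```text
t 19.475 pos [471.9 -22.6 257.8] w 23.7 gf 59.4 F [-0.1 -0.3 -0.9]
[[0.94, -0.111, -0.324], [-0.105, -0.994, 0.036], [-0.326, 0.0, -0.945]] [-0.28, 0.26, 1.86, -0.06, 1.35, 1.42]
[545.84708874 -31.86514632  59.77172147] [546.95375334 -31.02266853  60.        ]
12 [-0.0, 7.0, -0.1, -18.0, -0.7, 15.1]
5 [-0.0, 14.0, -0.1, -35.3, -0.6, 30.6]
-2 [-0.0, 21.0, -0.1, -50.7, -0.6, 48.0]
-7 [-0.0, 26.0, -0.1, -60.3, -0.6, 61.5]
-11 [-0.0, 30.0, -0.2, -67.2, -0.5, 72.8]
-15 [-0.0, 34.0, -0.2, -73.2, -0.5, 84.6]
-20 [0.0, 39.0, -0.2, -79.6, -0.5, 99.8]
```

move_arm(motion=[[0,7,0,-18,-0.6,15,0],[0,14,0,-35.3,-0.6,30.5,0],[0,21,0,-50.7,-0.6,47.9,0],[0,26,0,-60.4,-0.6,61.4,0],[0,30,0,-67.2,-0.6,72.7,0],[0,34,0,-73.2,-0.6,84.6,0],[0,37,0,-77.2,-0.6,93.6,0],[0,38.5,0,-79.2,-0.6,98,0]])

```text
t: 20.48
ee_pos: [364.2, -9.5, 189.9]
tcp_rot: [[0.938, -0.111, 0.329], [-0.105, -0.994, -0.036], [0.331, -0.001, -0.944]]
contact_force: [-4.2, -0.1, -3.5]
gripper_width: 23.5
gripper_force: 59.3
```

move_arm(motion=[[0,0,0,0,0,0,0],[0,0,0,0,0,0,0],[0,0,0,0,0,0,0]])

```text
t: 20.85
ee_pos: [365.6, -9.8, 190.5]
tcp_rot: [[0.938, -0.111, 0.33], [-0.105, -0.994, -0.036], [0.332, -0.001, -0.943]]
contact_force: [-5.3, 0.7, -4.5]
gripper_width: 23.8
gripper_force: 59.3
```

Run:
```python
from h import *
s=st(); print('tip',np.array(s['ee_pos'])+np.array(s['tcp_rot'])@[135,1,163], box(-11,-81,80)); s2,im,d=shot('top'); relays(cloud(cam('top'),d))
for f,L,c in [(-10,36,0),(0,36,0),(8,36,0.5),(8,-25,6)]:
    p,R=lever(-81,L,f,c); print(f,rel(s,p,R))
```

```text
t 20.85 pos [365.6  -9.8 190.5] w 23.8 gf 59.3 F [-5.3  0.7 -4.5]
[[0.938, -0.111, 0.33], [-0.105, -0.994, -0.036], [0.332, -0.001, -0.943]] [-0.39, -0.02, 2.38, 0.21, 0.47, 1.12]
tip [545.80758351 -30.85420733  81.54636249] [546.95375334 -31.02266853  80.        ]
relay 1 168 x [-10.9  29.1] z [ 90.7 106.4 115.1] slope deg -5.4
relay 3 168 x [-10.9  28. ] z [ 90.9 106.7 114.8] slope deg -6.7
relay 4 171 x [-10.5  30.3] z [ 89.8 106.8 115.7] slope deg -6.1
-10 [-0.0, -9.4, -0.1, 27.5, 0.3, -14.0]
0 [-0.0, -19.4, -0.1, 59.3, 0.2, -23.6]
8 [-0.0, -27.4, -0.1, 85.8, 0.2, -27.8]
8 [-0.0, -27.4, -0.1, 33.5, 0.3, -61.0]
```

move_arm(motion=[[0,1.5,0,-2,0,4,0],[0,1.5,0,-2,0,4,0],[0,-9.4,0,25,0,-14,0],[0,-19.4,0,57,0,-23.6,0],[0,-27.4,0,66,0,-35,0],[0,-27.4,0,33.5,0,-61,0],[0,-27.4,0,33.5,0,-100,0],[0,-27.4,0,33.5,0,-130,0]])

```text
t: 21.9
ee_pos: [355.2, -9.2, 327.1]
tcp_rot: [[0.985, -0.112, -0.132], [-0.111, -0.994, 0.013], [-0.132, 0.002, -0.991]]
contact_force: [0.3, -0.7, -1.1]
gripper_width: 23.7
gripper_force: 59.4
```

Run:
```python
from h import *
s=st(); s2,im,d=shot('top'); W=cloud(cam('top'),d); relays(W)
# free bench strip left of the box
hsv=cv2.cvtColor(im,cv2.COLOR_RGB2HSV)
for n,lo,hi in [('orange',(8,180,120),(18,255,255)),('purple',(130,120,60),(150,255,255)),('blue',(105,120,40),(125,255,255))]:
    m=cv2.inRange(hsv,np.array(lo),np.array(hi)); nn,l,t,ce=cv2.connectedComponentsWithStats(m); 
    for i in range(1,nn):
        if t[i,4]>60:
            P=W[l==i]; P=P[np.isfinite(P[:,0])]; r=cv2.minAreaRect(P[:,:2].astype(np.float32)); print(n,np.round(r[0]),np.round(r[1]),round(r[2],1))
cv2.imwrite('pics/t3.png',cv2.resize(im[180:330,130:330],(800,600))[:,:,::-1])
# put-down pose at the old place, and mid pose
print(rel(s,[480,200,330],Rdown(47))); print(rel(s,[507.6,375,260],Rdown(100.76)))
```

```text
t 21.9 pos [355.2  -9.2 327.1] w 23.7 gf 59.4 F [ 0.3 -0.7 -1.1]
[[0.985, -0.112, -0.132], [-0.111, -0.994, 0.013], [-0.132, 0.002, -0.991]] [-0.35, -0.21, 2.16, -0.03, 1.32, 1.34]
relay 1 171 x [-9.5 31.4] z [ 93.  106.7 115.7] slope deg -4.9
relay 3 161 x [-10.3  28.6] z [ 90.9 106.8 114.1] slope deg -6.7
relay 4 173 x [-10.4  30.5] z [ 91.3 106.2 115.7] slope deg -5.2
purple [432. 307.] [31. 33.] 43.3
blue [ 821. -639.] [204. 133.] 83.9
blue [ 717. 1211.] [256.  28.] 4.6
blue [ 531. -330.] [127. 201.] 10.8
[-3.5, 7.1, -53.4, 99.3, -221.9, -16.6]
[-7.0, 5.3, -107.0, 116.2, -399.0, 51.5]
```

Run:
```python
from h import *
s=st(); 
print(rel(s,[395,30,320],Rdown(40,4))); 
s2=dict(ee_pos=np.array([395,30,320.]),tcp_rot=Rdown(40,4)); print(rel(s2,[420,65,300],Rdown(84,3.4)))
```

```text
t 21.95 pos [355.6  -9.3 330.1] w 23.7 gf 59.5 F [2.6 0.5 1.7]
[[0.985, -0.112, -0.128], [-0.111, -0.994, 0.012], [-0.129, 0.003, -0.992]] [-0.35, -0.21, 2.16, -0.03, 1.32, 1.34]
[-4.4, 3.3, -46.2, 35.8, -43.5, 5.4]
[-2.8, 0.6, -43.9, 42.9, -10.7, 17.0]
```

View pics/t3.png

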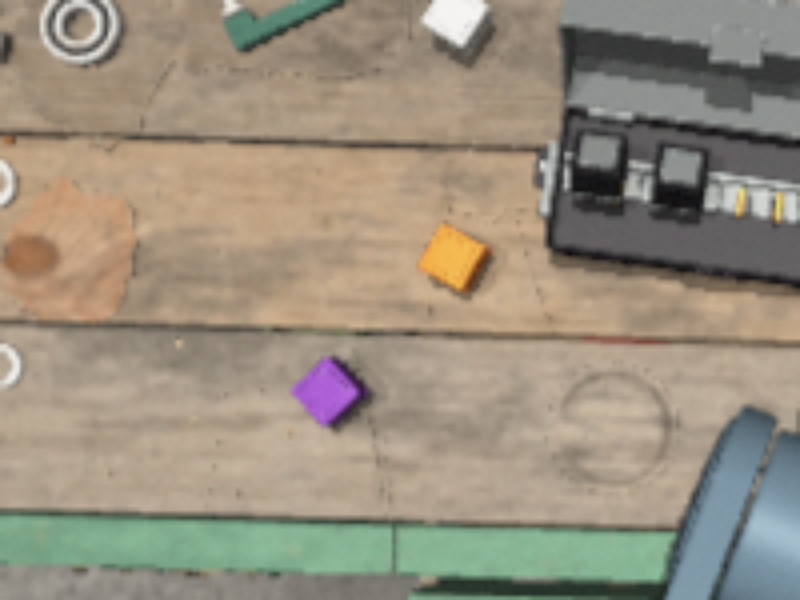

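move_arm(motion=[[-1,1,-9,7,-8,1,0],[-2,2,-19,14,-17,2,0],[-3,3,-28,21,-26,3,0],[-4,3,-37,28,-35,4,0],[-4.4,3.3,-46.2,35.8,-43.5,5.4,0]])

```text
t: 22.58
ee_pos: [395.3, 30.6, 315.5]
tcp_rot: [[0.761, 0.647, -0.057], [0.645, -0.763, -0.041], [-0.07, -0.005, -0.998]]
contact_force: [0.4, -0.2, -0.1]
gripper_width: 23.4
gripper_force: 59.5
```

move_arm(motion=[[-0.6,0.1,-9,9,-2,4,0],[-1.2,0.2,-18,18,-4,8,0],[-1.8,0.4,-27,26,-6,11,0],[-2.4,0.5,-36,35,-8,14,0],[-2.8,0.6,-43.9,42.9,-10.7,17,0],[-2.8,0.6,-43.9,42.9,-10.7,17,0],[-2.8,0.6,-43.9,42.9,-10.7,17,0],[-2.8,0.6,-43.9,42.9,-10.7,17,0]])

```text
t: 23.58
ee_pos: [418.7, 65.3, 294.6]
tcp_rot: [[0.106, 0.994, -0.014], [0.993, -0.107, -0.054], [-0.055, -0.008, -0.998]]
contact_force: [-0.1, -0.4, -0.8]
gripper_width: 23.8
gripper_force: 59.4
```

Run:
```python
from h import *
s=st(); print(rel(s,[420,65,177.5],Rdown(84,3.4)))
s,im,d=shot('wrist'); T=(cloud(cam('wrist',s),d)-np.array(s['ee_pos']))@np.array(s['tcp_rot'])
m=(np.abs(T[...,1])<12)&(T[...,2]>120)&(T[...,2]<185)
for x in range(50,115,30):
    P=T[m&(np.abs(T[...,0]-x)<4)]; print(x,np.round(np.percentile(P[:,2],[3,50]),1))
```

```text
t 23.575 pos [418.7  65.3 294.6] w 23.8 gf 59.4 F [-0.1 -0.4 -0.8]
[[0.106, 0.994, -0.014], [0.993, -0.107, -0.054], [-0.055, -0.008, -0.998]] [-0.11, -0.02, 2.06, -0.06, 1.1, 0.03]
[-0.5, -0.3, -0.1, 6.2, 2.3, 117.0]
50 [158.8 160.3]
80 [158.5 159.9]
110 [158.1 159.5]
```

move_arm(motion=[[-0.5,-0.3,0,3,1.5,40,0],[-0.5,-0.3,0,5,2,85,0],[-0.5,-0.3,0,6.2,2.3,110,0],[-0.5,-0.6,0,6.2,2.3,117,0],[-0.5,-0.6,0,6.2,2.3,117,0],[-0.5,-0.6,0,6.2,2.3,117,0],[-0.5,-0.6,0,6.2,2.3,117,0]])

```text
t: 24.5
ee_pos: [420.3, 65.2, 178.2]
tcp_rot: [[0.104, 0.995, -0.005], [0.992, -0.104, -0.065], [-0.065, 0.002, -0.998]]
contact_force: [-0.7, -0.2, -0.7]
gripper_width: 23.3
gripper_force: 59.4
```

Run:
```python
from h import *
s=st(); print(rel(s,[420,65,177.5],Rdown(84,3.4)))
```

```text
t 24.5 pos [420.3  65.2 178.2] w 23.3 gf 59.4 F [-0.7 -0.2 -0.7]
[[0.104, 0.995, -0.005], [0.992, -0.104, -0.065], [-0.065, 0.002, -0.998]] [-0.1, 0.23, 2.11, -0.09, 0.81, 0.06]
[0.1, 0.3, 0.0, -0.2, -0.3, 0.7]
```

move_arm(motion=[[0,0,0,0,0,1.2,0],[0,0,0,0,0,1.2,0],[0,0,0,0,0,1.2,0.2],[0,0,0,0,0,1.2,0.4],[0,0,0,0,0,1.2,0.6],[0,0,0,0,0,1.2,0.6],[0,0,0,0,0,1.2,0.6]])

```text
t: 25.38
ee_pos: [419.7, 65.1, 176.0]
tcp_rot: [[0.104, 0.995, -0.007], [0.992, -0.104, -0.065], [-0.065, -0.0, -0.998]]
contact_force: [-0.4, 0.2, 0.7]
gripper_width: 51.3
gripper_force: 0.0
```

move_arm(motion=[[0,0,0,0,0,-30,0.6],[0,1,0,0,0,-80,0.6],[0,2,0,0,0,-140,0.6],[0,3,0,0,40,-200,0.6],[0,3.7,0,10,90,-220,0.6],[0,3.7,0,10,145,-225,0.6],[0,3.7,0,10,145,-225,0.6],[0,3.7,0,10,145,-225,0.6]])

```text
t: 26.38
ee_pos: [566.1, 74.6, 398.7]
tcp_rot: [[0.104, 0.995, -0.003], [0.995, -0.104, -0.0], [-0.001, -0.003, -1.0]]
contact_force: [-0.4, 0.5, -1.1]
gripper_width: 51.6
gripper_force: 0.0
```

move_arm(motion=[[0,0,0,0,0,0,0.6],[0,0,0,0,0,0,0.6]])

```text
t: 26.62
ee_pos: [565.8, 74.7, 400.1]
tcp_rot: [[0.104, 0.995, -0.0], [0.995, -0.104, -0.001], [-0.001, -0.0, -1.0]]
contact_force: [0.0, -0.0, -0.2]
gripper_width: 51.4
gripper_force: 0.0
```

```bash
cat >> h.py <<'E'
Bm=np.array([[np.cos(TH),-np.sin(TH),0],[np.sin(TH),np.cos(TH),0],[0,0,1]])
def toB(W): return (np.asarray(W)-BO)@Bm
def prof(B,y,hw=12,zmin=85,x0=-25,x1=60):
    k=(abs(B[...,1]-y)<hw)&(B[...,0]>x0)&(B[...,0]<x1)&(B[...,2]>zmin); P=B[k]; out=[]
    for x in range(x0,x1,5):
        q=P[(P[:,0]>=x)&(P[:,0]<x+5)]
        if len(q)>3: out.append((x+2.5,round(float(np.median(q[:,2])),1)))
    return out
E
python3 - <<'E'
from h import *
s=st(); s,im,d=shot('wrist','w5.png'); B=toB(cloud(cam('wrist',s),d)); np.savez('w5.npz',B=B,im=im)
for y in (-81,27,81): print(y,prof(B,y))
print('lid',prof(B,70,10,60,30,160),prof(B,0,8,60,30,160))
T0=np.load('top0.npz'); print('lid top',prof(toB(cloud(cam('top'),T0['d'])),70,30,60,30,160))
_,im,d=shot('top'); hsv=cv2.cvtColor(im,cv2.COLOR_RGB2HSV); W=cloud(cam('top'),d)
m=((hsv[...,0]<7)&(hsv[...,1]>160)&(hsv[...,2]>90)&(W[...,0]<600)&(W[...,0]>350)); P=W[m]; print('driver',cv2.minAreaRect(P[:,:2].astype(np.float32)),np.percentile(P[:,2],[5,95]))
E
```

```text
t 26.625 pos [565.8  74.7 400.1] w 51.4 gf 0.0 F [ 0.  -0.  -0.2]
[[0.104, 0.995, -0.0], [0.995, -0.104, -0.001], [-0.001, -0.0, -1.0]] [-0.08, 0.18, 1.62, -0.0, 1.34, 0.03]
-81 [(-12.5, 91.6), (-7.5, 98.0), (-2.5, 106.3), (2.5, 113.6), (7.5, 112.4), (12.5, 109.9), (17.5, 107.0), (22.5, 104.2), (27.5, 100.7), (32.5, 98.0)]
27 [(-17.5, 303.6), (-12.5, 308.3), (-7.5, 309.4), (-2.5, 309.5), (2.5, 309.1), (7.5, 305.8), (12.5, 108.7), (17.5, 105.3), (22.5, 261.1), (27.5, 271.1), (32.5, 273.7), (37.5, 282.4), (42.5, 284.9), (47.5, 301.8), (52.5, 301.7), (57.5, 307.7)]
81 [(-12.5, 91.8), (-7.5, 99.5), (-2.5, 108.7), (2.5, 113.4), (7.5, 111.7), (12.5, 109.0), (17.5, 106.2), (22.5, 103.4), (27.5, 99.9)]
lid [(42.5, 65.5), (47.5, 67.0), (52.5, 66.0), (57.5, 63.8), (62.5, 61.6), (67.5, 60.5), (87.5, 152.0), (92.5, 74.2), (97.5, 84.9), (102.5, 95.1), (107.5, 143.5), (112.5, 141.7), (117.5, 139.6), (122.5, 137.4)] [(42.5, 62.2), (47.5, 65.3), (52.5, 66.0), (57.5, 63.7), (62.5, 61.5), (67.5, 60.7), (72.5, 165.8), (77.5, 165.6), (82.5, 163.6), (87.5, 161.3), (92.5, 73.2), (97.5, 82.5), (102.5, 92.8), (107.5, 143.4), (112.5, 141.7), (117.5, 139.5), (122.5, 137.6)]
lid top [(47.5, 66.7), (52.5, 66.8), (57.5, 65.2), (62.5, 63.3), (67.5, 61.6), (72.5, 60.9), (87.5, 153.1), (92.5, 72.1), (97.5, 82.4), (102.5, 147.0), (107.5, 145.4), (112.5, 143.1), (117.5, 140.2), (122.5, 139.2), (127.5, 137.0)]
driver ((417.5750732421875, 36.53461456298828), (87.7148208618164, 20.170063018798828), 85.24720001220703) [17.66061467 25.9461601 ]
```

View pics/w5.png

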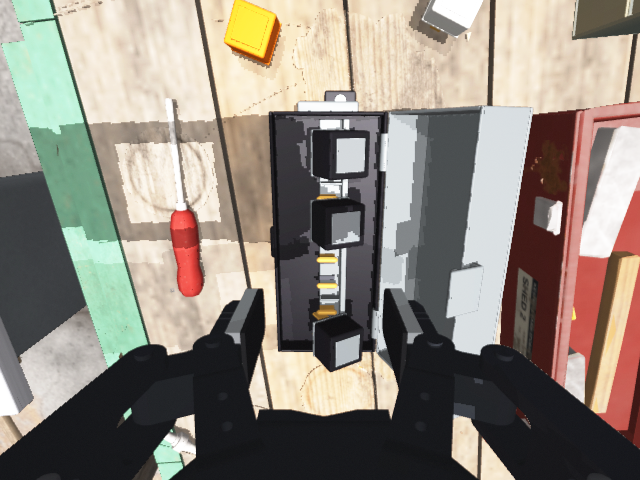

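```bash
cat >> h.py <<'E'
def grasp(cx,y,cz,th,back=0.):
    t=np.radians(th); up=np.array([np.sin(t),0,np.cos(t)]); 
    R=np.stack([[0,1,0],[np.cos(t),0,-np.sin(t)],-up],1); Rw=Bm.copy()@R
    return box(cx+(155+back)*up[0],y,cz+(155+back)*up[2]), Rw
E
python3 - <<'E'
from h import *
s=st(); B=np.load('w5.npz')['B']
for y in (-81,81):
    k=(abs(B[...,1]-y)<30)&(B[...,0]>6)&(B[...,0]<24)&(B[...,2]>100)&(B[...,2]<116); print(y,np.percentile(B[k][:,1],[2,98]))
p,R=grasp(12.8,-81,97,18,70); print(np.round(p),np.round(R,2).tolist(),rel(s,p,R))
s2=dict(ee_pos=p,tcp_rot=R); p2,R2=grasp(12.8,-81,97,18,0); print(rel(s2,p2,R2))
E
```

```text
t 26.725 pos [566.1  74.7 400.2] w 51.2 gf 0.0 F [-0.3 -1.1  0.7]
[[0.104, 0.995, 0.0], [0.995, -0.104, -0.001], [-0.001, 0.0, -1.0]] [-0.08, 0.18, 1.62, -0.0, 1.34, 0.03]
-81 [-95.83490536 -63.47518715]
81 [64.71215314 97.09145355]
[640. -41. 311.] [[0.11, 0.95, -0.31], [0.99, -0.1, 0.03], [0.0, -0.31, -0.95]] [18.0, 0.1, 0.3, -107.5, 85.3, 89.3]
[0.0, 0.0, 0.0, 0.0, -0.0, 70.0]
```

move_arm(motion=[[5,0,0,-40,20,10,0.55],[10,0,0,-80,45,30,0.55],[15,0,0,-107,70,60,0.55],[18,0,0.2,-107.5,85.3,89.3,0.55],[18,0,0.2,-107.5,85.3,89.3,0.55],[18,0,0.2,-107.5,85.3,89.3,0.55],[18,0,0.2,-107.5,85.3,89.3,0.55],[18,0,0.2,-107.5,85.3,89.3,0.55]])

```text
t: 27.72
ee_pos: [640.1, -40.9, 312.3]
tcp_rot: [[0.107, 0.946, -0.305], [0.994, -0.102, 0.031], [-0.002, -0.307, -0.952]]
contact_force: [0.8, -0.5, -0.7]
gripper_width: 46.8
gripper_force: 0.0
```

Run:
```python
from h import *
s=st(); s,im,d=shot('wrist','w6.png'); B=toB(cloud(cam('wrist',s),d))
print(prof(B,-81,12,70)); print(prof(B,27,12,70));print(prof(B,81,12,70))
p2,R2=grasp(12.8,-80.5,97,18,0); print(rel(s,p2,R2))
```

```text
t 27.725 pos [640.1 -40.9 312.3] w 46.8 gf 0.0 F [ 0.8 -0.5 -0.7]
[[0.107, 0.946, -0.305], [0.994, -0.102, 0.031], [-0.002, -0.307, -0.952]] [-0.24, 0.51, 1.38, -0.04, 1.56, -0.12]
[(-12.5, 91.4), (-7.5, 219.6), (-2.5, 231.9), (2.5, 224.2), (7.5, 231.3), (12.5, 180.8), (17.5, 191.2), (22.5, 192.4), (27.5, 101.1), (32.5, 239.1), (37.5, 221.4), (42.5, 223.8), (47.5, 227.6), (52.5, 227.5), (57.5, 223.1)]
[(-12.5, 88.0), (-2.5, 112.3), (2.5, 111.6), (7.5, 109.6), (12.5, 107.4), (17.5, 105.2), (22.5, 102.9), (27.5, 100.3)]
[]
[0.1, 0.1, 0.1, 0.3, -0.1, 71.4]
```

View pics/w6.png

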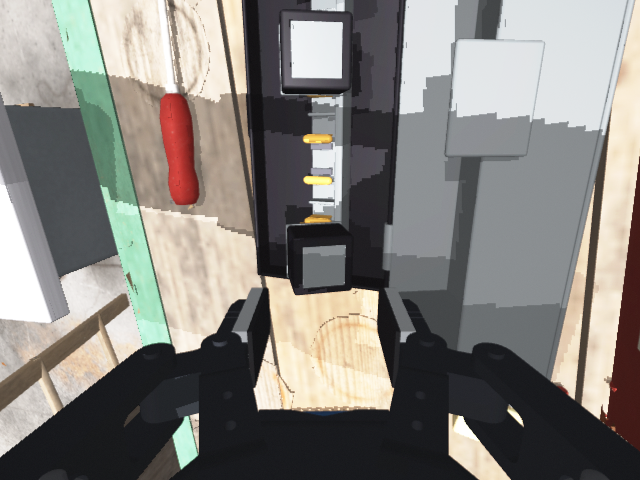

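move_arm(motion=[[0,0,0,0,0,20,0.55],[0,0,0,0,0,40,0.55],[0,0,0,0,0,60,0.55],[0,0,0,0,0,70.5,0.55],[0,0,0,0,0,70.5,0.55],[0,0,0,0,0,70.5,0.55],[0,0,0,0,0,70.5,0.55]])

```text
t: 28.65
ee_pos: [618.9, -39.1, 244.3]
tcp_rot: [[0.107, 0.946, -0.306], [0.994, -0.103, 0.032], [-0.001, -0.308, -0.951]]
contact_force: [-0.2, 0.8, 0.2]
gripper_width: 46.9
gripper_force: 0.3
```

Run:
```python
from h import *
s=st(); p2,R2=grasp(12.8,-80.5,97,18,0); print(rel(s,p2,R2))
```

```text
t 28.65 pos [618.9 -39.1 244.3] w 46.9 gf 0.3 F [-0.2  0.8  0.2]
[[0.107, 0.946, -0.306], [0.994, -0.103, 0.032], [-0.001, -0.308, -0.951]] [-0.24, 0.55, 1.47, -0.04, 1.42, -0.12]
[0.1, 0.1, 0.0, 0.7, -0.7, 0.1]
```

No contact. Close and lift.

move_arm(motion=[[0,0,0,0,0,0,0.4],[0,0,0,0,0,0,0.2],[0,0,0,0,0,0,0],[0,0,0,0,0,0,0],[0,0,0,0,0,0,0]])

```text
t: 29.28
ee_pos: [619.1, -39.2, 244.2]
tcp_rot: [[0.108, 0.946, -0.306], [0.994, -0.103, 0.032], [-0.001, -0.307, -0.952]]
contact_force: [4.0, -0.2, 6.1]
gripper_width: 35.0
gripper_force: 57.9
```

move_arm(motion=[[0,0,0,0,0,-10,0],[0,0,0,0,0,-25,0],[0,0,0,0,0,-45,0],[0,0,0,0,0,-75,0],[0,0,0,0,0,-110,0],[0,0,0,0,0,-110,0],[0,0,0,0,0,-110,0],[0,0,0,0,0,-110,0]])

```text
t: 30.28
ee_pos: [651.7, -42.4, 346.7]
tcp_rot: [[0.107, 0.945, -0.31], [0.994, -0.102, 0.033], [-0.001, -0.312, -0.95]]
contact_force: [0.2, -0.0, -1.3]
gripper_width: 32.8
gripper_force: 64.0
```

Run:
```python
from h import *
s=st(); _,im,d=shot('top','t6.png'); W=cloud(cam('top'),d); hsv=cv2.cvtColor(im,cv2.COLOR_RGB2HSV)
m=(hsv[...,0]>105)&(hsv[...,0]<125)&(hsv[...,1]>120)&(W[...,1]>-480)&(W[...,1]<-150)&(W[...,0]<680)&(W[...,2]<60); P=W[m]; r=cv2.minAreaRect(P[:,:2].astype(np.float32)); print('tray',r)
h=100.8; u=np.array([np.cos(np.radians(h)),np.sin(np.radians(h)),0])
C=np.array([531.,-330,0])
R=Rdown(90); 
for o in (60,0,-60): print(o,np.round(C+o*u),[rel(s,C+o*u+[0,0,z],R) for z in (330,)])
```

```text
t 30.275 pos [651.7 -42.4 346.7] w 32.8 gf 64.0 F [ 0.2 -0.  -1.3]
[[0.107, 0.945, -0.31], [0.994, -0.102, 0.033], [-0.001, -0.312, -0.95]] [-0.24, 0.5, 1.32, -0.04, 1.63, -0.13]
tray ((530.5703735351562, -330.11859130859375), (127.38471221923828, 201.0434112548828), 10.69261360168457)
60 [ 520. -271.    0.] [[-18.2, -0.9, -6.1, -241.5, -96.1, 49.3]]
0 [ 531. -330.    0.] [[-18.2, -0.9, -6.1, -298.9, -79.4, 43.8]]
-60 [ 542. -389.    0.] [[-18.2, -0.9, -6.1, -356.3, -62.7, 38.4]]
```

move_arm(motion=[[-3,0,-1,-50,-9,5,0],[-6,0,-2,-105,-18,10,0],[-10,-0.4,-3,-160,-28,17,0],[-14,-0.7,-5,-215,-38,25,0],[-18.2,-0.9,-6.1,-270,-50,32,0],[-18.2,-0.9,-6.1,-320,-58,38,0],[-18.2,-0.9,-6.1,-356.3,-62.7,38.4,0],[-18.2,-0.9,-6.1,-356.3,-62.7,38.4,0]])

```text
t: 31.32
ee_pos: [541.4, -391.8, 330.4]
tcp_rot: [[0.005, 1.0, 0.002], [1.0, -0.005, 0.0], [0.0, 0.002, -1.0]]
contact_force: [0.6, 0.1, -0.4]
gripper_width: 33.3
gripper_force: 63.9
```

```bash
cat >> h.py <<'E'
def tray():
    _,im,d=shot('top'); W=cloud(cam('top'),d); hsv=cv2.cvtColor(im,cv2.COLOR_RGB2HSV)
    m=(hsv[...,0]>105)&(hsv[...,0]<125)&(hsv[...,1]>120)&(W[...,1]>-520)&(W[...,1]<-130)&(W[...,0]<720)&(W[...,2]<60); P=W[m]; r=cv2.minAreaRect(P[:,:2].astype(np.float32)); print('tray',np.round(r[0]),np.round(r[1]),round(r[2],1)); return im,W
E
python3 - <<'E'
from h import *
s=st(); tray(); s,im,d=shot('wrist','w7.png'); print(rel(s,[542,-389,205],Rdown(90)))
E
```

```text
t 31.325 pos [ 541.4 -391.8  330.4] w 33.3 gf 63.9 F [ 0.6  0.1 -0.4]
[[0.005, 1.0, 0.002], [1.0, -0.005, 0.0], [0.0, 0.002, -1.0]] [-0.8, 0.45, 1.42, 0.0, 1.27, -0.8]
tray [ 531. -330.] [127. 200.] 10.8
[0.1, -0.1, -0.2, 0.9, -0.3, 125.3]
```

View pics/w7.png

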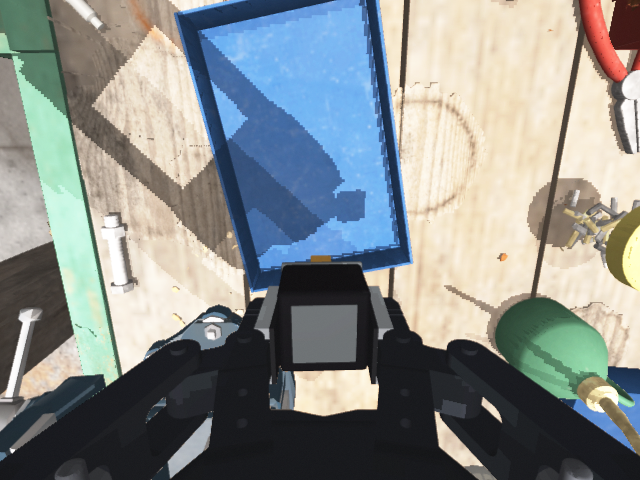

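move_arm(motion=[[0,0,0,0,0,40,0],[0,0,0,0,0,85,0],[0,0,0,0,0,115,0],[0,0,0,0,0,124,0],[0,0,0,0,0,124,0],[0,0,0,0,0,124,0.2],[0,0,0,0,0,124,0.5],[0,0,0,0,0,124,0.55]])

```text
t: 32.42
ee_pos: [543.6, -389.5, 208.5]
tcp_rot: [[0.001, 1.0, 0.005], [1.0, -0.001, -0.001], [-0.001, 0.005, -1.0]]
contact_force: [0.3, 0.4, 0.1]
gripper_width: 46.8
gripper_force: 0.0
```

move_arm(motion=[[0,0,0,0,0,-10,0.55],[0,0,0,0,0,-50,0.55],[0,0,0,0,0,-110,0.55],[0,0,0,0,0,-160,0.55],[0,0,0,60,0,-190,0.55],[0,0,0,60,0,-190,0.55],[0,0,0,60,0,-190,0.55]])

```text
t: 33.3
ee_pos: [542.7, -328.8, 397.9]
tcp_rot: [[-0.0, 1.0, 0.004], [1.0, 0.0, -0.001], [-0.001, 0.004, -1.0]]
contact_force: [-0.3, -0.5, 0.1]
gripper_width: 46.8
gripper_force: 0.0
```

Run:
```python
from h import *
s=st(); im,W=tray(); cv2.imwrite('pics/t7.png',cv2.resize(im[200:300,380:520],None,fx=4,fy=4)[:,:,::-1])
m=(W[...,1]>-430)&(W[...,1]<-230)&(W[...,0]>450)&(W[...,0]<620)&(W[...,2]>12)&(W[...,2]<75)&(im.max(-1)<70)
P=W[m]; print(len(P),np.median(P,0) if len(P) else '')
p,R=grasp(12.8,81,97,18,70); print(rel(s,p,R)); p,R=grasp(8,27,97,10,80); print(rel(s,p,R))
```

```text
t 33.3 pos [ 542.7 -328.8  397.9] w 46.8 gf 0.0 F [-0.3 -0.5  0.1]
[[-0.0, 1.0, 0.004], [1.0, 0.0, -0.001], [-0.001, 0.004, -1.0]] [-0.73, 0.32, 1.46, 0.0, 1.37, -0.73]
tray [ 531. -329.] [127. 198.] 10.9
105 [ 508.57835117 -242.68855433   30.38253161]
[18.2, 1.0, 6.2, 448.8, 114.4, 86.9]
[10.2, 0.6, 6.2, 398.7, 75.3, 69.3]
```

View pics/t7.png

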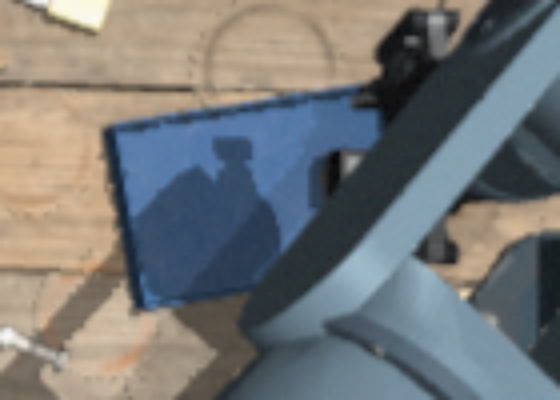

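move_arm(motion=[[3,0,1,56,15,0,0.55],[6,0,2,113,30,0,0.55],[9,0.3,3,170,45,5,0.55],[12,0.5,4,226,60,15,0.55],[15,0.8,5,283,75,30,0.55],[18.2,1,6.2,339,90,45,0.55],[18.2,1,6.2,395,103,65,0.55],[18.2,1,6.2,448.8,114,86.9,0.55]])

```text
t: 34.35
ee_pos: [658.0, 120.3, 308.4]
tcp_rot: [[0.111, 0.944, -0.309], [0.994, -0.105, 0.034], [-0.0, -0.311, -0.95]]
contact_force: [2.0, -1.0, 1.0]
gripper_width: 46.8
gripper_force: 0.0
```

move_arm(motion=[[0,0,0,0,0,0,0.55],[0,0,0,0,0,0,0.55],[0,0,0,0,0,0,0.55],[0,0,0,0,0,0,0.55]])

```text
t: 34.85
ee_pos: [657.6, 118.0, 311.4]
tcp_rot: [[0.112, 0.945, -0.307], [0.994, -0.106, 0.035], [0.0, -0.309, -0.951]]
contact_force: [0.4, -0.0, 0.6]
gripper_width: 46.7
gripper_force: 0.0
```

Run:
```python
from h import *
s=st(); s,im,d=shot('wrist','w8.png'); B=toB(cloud(cam('wrist',s),d)); 
T=(cloud(cam('wrist',s),d)-np.array(s['ee_pos']))@np.array(s['tcp_rot'])
# only points on the relay: beyond the finger tips
k=(T[...,2]>178)&(B[...,2]<125); B2=B.copy(); B2[~k]=np.nan
print(prof(B2,81,14,80)); print(prof(B2,27,14,80))
q=k&(abs(B[...,1]-81)<30)&(B[...,0]>5)&(B[...,0]<25)&(B[...,2]>98); print(np.percentile(B[q][:,1],[2,98]) if q.any() else '')
p2,R2=grasp(11.3,81,97,18,0); print(rel(s,p2,R2))
```

```text
t 34.85 pos [657.6 118.  311.4] w 46.7 gf 0.0 F [ 0.4 -0.   0.6]
[[0.112, 0.945, -0.307], [0.994, -0.106, 0.035], [0.0, -0.309, -0.951]] [-0.01, 0.57, 1.3, 0.03, 1.58, 0.1]
[(-12.5, 91.3), (-7.5, 99.4), (-2.5, 109.3), (2.5, 113.3), (7.5, 111.4), (12.5, 108.8), (17.5, 106.0), (22.5, 103.3), (27.5, 100.0)]
[(-12.5, 88.1), (-2.5, 112.3), (2.5, 111.5), (7.5, 109.6), (12.5, 107.3), (17.5, 105.0), (22.5, 102.8), (27.5, 100.2)]
[65.30406715 97.83112323]
[0.0, -0.1, -0.1, 1.7, -1.8, 71.0]
```

move_arm(motion=[[0,0,0,1.5,-1.5,20,0.55],[0,0,0,1.5,-1.5,40,0.55],[0,0,0,1.5,-1.5,60,0.55],[0,0,0,1.5,-1.5,70.5,0.55],[0,0,0,1.5,-1.5,70.5,0.55],[0,0,0,1.5,-1.5,70.5,0.55]])

```text
t: 35.65
ee_pos: [634.8, 123.7, 244.8]
tcp_rot: [[0.109, 0.946, -0.306], [0.994, -0.104, 0.034], [0.0, -0.308, -0.951]]
contact_force: [0.4, 0.7, -0.2]
gripper_width: 47.1
gripper_force: 0.0
```

move_arm(motion=[[0,0,0,0,0,0,0.4],[0,0,0,0,0,0,0.2],[0,0,0,0,0,0,0],[0,0,0,0,0,0,0],[0,0,0,0,0,0,0]])

```text
t: 36.28
ee_pos: [634.8, 123.8, 245.5]
tcp_rot: [[0.109, 0.946, -0.306], [0.994, -0.104, 0.034], [0.001, -0.308, -0.951]]
contact_force: [-2.0, 0.4, 6.5]
gripper_width: 35.4
gripper_force: 57.9
```

move_arm(motion=[[0,0,0,0,0,-10,0],[0,0,0,0,0,-25,0],[0,0,0,0,0,-45,0],[0,0,0,0,0,-75,0],[0,0,0,0,0,-110,0],[0,0,0,0,0,-110,0],[0,0,0,0,0,-110,0],[0,0,0,0,0,-110,0]])

```text
t: 37.28
ee_pos: [667.7, 119.9, 347.6]
tcp_rot: [[0.109, 0.945, -0.31], [0.994, -0.104, 0.034], [0.0, -0.311, -0.95]]
contact_force: [-0.5, 0.2, -0.3]
gripper_width: 32.8
gripper_force: 63.6
```

Run:
```python
from h import *
s=st(); tray(); print(rel(s,[531,-330,330],Rdown(90)))
```

```text
t 37.275 pos [667.7 119.9 347.6] w 32.8 gf 63.6 F [-0.5  0.2 -0.3]
[[0.109, 0.945, -0.31], [0.994, -0.104, 0.034], [0.0, -0.311, -0.95]] [-0.0, 0.55, 1.25, 0.03, 1.66, 0.1]
tray [ 531. -331.] [127. 202.] 10.8
[-18.1, -1.0, -6.2, -462.1, -76.8, 43.7]
```

move_arm(motion=[[-4,0,-1,-10,-35,-15,0],[-8,0,-2,-60,-60,-10,0],[-12,-0.5,-3,-120,-70,0,0],[-16,-0.8,-4,-180,-75,10,0],[-18.1,-1,-5,-240,-76,20,0],[-18.1,-1,-6.2,-300,-77,30,0],[-18.1,-1,-6.2,-360,-77,38,0],[-18.1,-1,-6.2,-415,-77,42,0]])

```text
t: 38.33
ee_pos: [536.0, -284.8, 331.3]
tcp_rot: [[0.001, 1.0, -0.0], [1.0, -0.001, 0.001], [0.001, -0.0, -1.0]]
contact_force: [-0.0, -0.1, -1.1]
gripper_width: 33.1
gripper_force: 63.6
```

move_arm(motion=[[0,0,0,-45,0,0,0],[0,0,0,-45,0,0,0],[0,0,0,-45,0,0,0],[0,0,0,-45,0,0,0]])

```text
t: 38.83
ee_pos: [537.2, -326.8, 332.2]
tcp_rot: [[-0.001, 1.0, 0.001], [1.0, 0.001, 0.001], [0.001, 0.001, -1.0]]
contact_force: [-0.0, -0.2, -0.2]
gripper_width: 32.9
gripper_force: 63.6
```

Run:
```python
from h import *
s=st(); tray(); print(rel(s,[531,-330,206],Rdown(90)))
```

```text
t 38.825 pos [ 537.2 -326.8  332.2] w 32.9 gf 63.6 F [-0.  -0.2 -0.2]
[[-0.001, 1.0, 0.001], [1.0, 0.001, 0.001], [0.001, 0.001, -1.0]] [-0.74, 0.37, 1.53, 0.0, 1.25, -0.74]
tray [ 531. -330.] [127. 201.] 10.8
[0.1, -0.0, 0.1, -3.3, -6.3, 126.2]
```

move_arm(motion=[[0,0,0,-3,-4,40,0],[0,0,0,-3,-4,85,0],[0,0,0,-3,-4,115,0],[0,0,0,-3,-4,125,0],[0,0,0,-3,-4,125,0],[0,0,0,-3,-4,125,0.2],[0,0,0,-3,-4,125,0.5],[0,0,0,-3,-4,125,0.55]])

```text
t: 39.88
ee_pos: [533.5, -331.4, 208.6]
tcp_rot: [[0.001, 1.0, 0.003], [1.0, -0.001, -0.001], [-0.001, 0.003, -1.0]]
contact_force: [-0.4, -0.3, -0.9]
gripper_width: 46.6
gripper_force: 0.0
```

move_arm(motion=[[0,0,0,0,0,-10,0.55],[0,0,0,0,0,-50,0.55],[0,0,0,0,0,-110,0.55],[0,0,0,0,0,-160,0.55],[0,0,0,40,0,-190,0.55],[0,0,0,40,0,-190,0.55],[0,0,0,40,0,-190,0.55]])

```text
t: 40.75
ee_pos: [532.8, -291.1, 397.6]
tcp_rot: [[0.0, 1.0, 0.002], [1.0, -0.0, -0.001], [-0.001, 0.002, -1.0]]
contact_force: [-0.4, -0.2, -0.0]
gripper_width: 46.7
gripper_force: 0.0
```

Run:
```python
from h import *
s=st(); tray(); s,im,d=shot('wrist','w9.png'); W=cloud(cam('wrist',s),d)
T=(W-np.array(s['ee_pos']))@np.array(s['tcp_rot'])
m=(T[...,2]>180)&(W[...,1]<-230)&(W[...,1]>-430)&(abs(W[...,0]-531)<62)&(W[...,2]>15)&(W[...,2]<80)&(im.max(-1)<110)
n,l,t,ce=cv2.connectedComponentsWithStats(m.astype(np.uint8))
for i in range(1,n):
    if t[i,4]>150: print('relay?',np.round(ce[i]),t[i,4],np.round(np.median(W[l==i],0)))
p,R=grasp(8,27,97,10,80); print(rel(s,p,R))
```

```text
t 40.75 pos [ 532.8 -291.1  397.6] w 46.7 gf 0.0 F [-0.4 -0.2 -0. ]
[[0.0, 1.0, 0.002], [1.0, -0.0, -0.001], [-0.001, 0.002, -1.0]] [-0.7, 0.26, 1.53, 0.0, 1.35, -0.7]
tray [ 531. -330.] [127. 201.] 10.7
relay? [376. 191.] 241 [ 583. -275.   25.]
relay? [324. 249.] 874 [ 534. -320.   54.]
relay? [269. 296.] 382 [ 478. -390.   26.]
relay? [340. 312.] 1526 [ 549. -394.   39.]
[10.0, 0.5, 6.2, 361.2, 85.2, 68.5]
```

move_arm(motion=[[2,0,1,56,10,0,0.6],[4,0,2,113,20,0,0.6],[6,0.2,3,170,35,5,0.6],[8,0.3,4,226,50,15,0.6],[10,0.5,5,283,65,30,0.6],[10,0.5,6.2,335,78,50,0.6],[10,0.5,6.2,361.2,84.7,67,0.6],[10,0.5,6.2,361.2,84.7,67,0.6]])

```text
t: 41.85
ee_pos: [617.4, 71.4, 327.2]
tcp_rot: [[0.106, 0.978, -0.177], [0.994, -0.105, 0.018], [-0.001, -0.178, -0.984]]
contact_force: [0.6, -0.8, -0.1]
gripper_width: 51.2
gripper_force: 0.0
```

move_arm(motion=[[0,0,0,0,0,0,0.6],[0,0,0,0,0,0,0.6],[0,0,0,0,0,0,0.6],[0,0,0,0,0,0,0.6]])

```text
t: 42.35
ee_pos: [618.0, 69.3, 331.1]
tcp_rot: [[0.11, 0.979, -0.171], [0.994, -0.108, 0.018], [-0.001, -0.172, -0.985]]
contact_force: [0.2, 0.3, -0.3]
gripper_width: 51.5
gripper_force: 0.0
```

Run:
```python
from h import *
s=st(); s,im,d=shot('wrist','w10.png'); W=cloud(cam('wrist',s),d); B=toB(W); T=(W-np.array(s['ee_pos']))@np.array(s['tcp_rot'])
k=(T[...,2]>178)&(B[...,2]<125); B2=B.copy(); B2[~k]=np.nan
print(prof(B2,27,14,80)); q=k&(abs(B[...,1]-27)<30)&(B[...,0]>5)&(B[...,0]<25)&(B[...,2]>98); print(np.percentile(B[q][:,1],[2,98]))
q=(T[...,2]>120)&(abs(B[...,1])<25)&(B[...,0]>55)&(B[...,0]<90)&(B[...,2]>130); print('tongue', B[q].min(0) if q.any() else '', B[q].max(0) if q.any() else '')
p2,R2=grasp(7.8,27.5,97,10,0); print(rel(s,p2,R2))
```

```text
t 42.35 pos [618.   69.3 331.1] w 51.5 gf 0.0 F [ 0.2  0.3 -0.3]
[[0.11, 0.979, -0.171], [0.994, -0.108, 0.018], [-0.001, -0.172, -0.985]] [-0.08, 0.41, 1.48, 0.0, 1.43, 0.03]
[(-12.5, 89.8), (-7.5, 101.5), (-2.5, 112.0), (2.5, 111.6), (7.5, 109.5), (12.5, 107.4), (17.5, 105.1), (22.5, 102.8), (27.5, 100.2)]
[11.63339565 44.08691174]
tongue [ 73.14657709  10.5500585  155.18382212] [ 89.99425214  16.09109762 204.84800187]
[0.1, 0.0, -0.1, 1.1, 0.2, 82.6]
```

move_arm(motion=[[0,0,0,0.6,0,15,0.6],[0,0,0,0.6,0,30,0.6],[0,0,0,0.6,0,45,0.6],[0,0,0,0.6,0,60,0.6],[0,0,0,0.6,0,75,0.6],[0,0,0,0.6,0,82,0.6],[0,0,0,0.6,0,82,0.6],[0,0,0,0.6,0,82,0.6]])

```text
t: 43.4
ee_pos: [604.3, 72.0, 250.5]
tcp_rot: [[0.109, 0.979, -0.17], [0.994, -0.107, 0.018], [-0.001, -0.171, -0.985]]
contact_force: [0.2, 0.2, 0.3]
gripper_width: 51.6
gripper_force: 0.0
```

move_arm(motion=[[0,0,0,0,0,0,0.4],[0,0,0,0,0,0,0.2],[0,0,0,0,0,0,0],[0,0,0,0,0,0,0],[0,0,0,0,0,0,0]])

```text
t: 44.02
ee_pos: [604.8, 72.0, 251.1]
tcp_rot: [[0.109, 0.98, -0.168], [0.994, -0.107, 0.018], [-0.001, -0.169, -0.986]]
contact_force: [2.7, -0.5, 6.0]
gripper_width: 35.5
gripper_force: 57.3
```

move_arm(motion=[[0,0,0,0,0,-10,0],[0,0,0,0,0,-25,0],[0,0,0,0,0,-45,0],[0,0,0,0,0,-75,0],[0,0,0,0,0,-110,0],[0,0,0,0,0,-110,0],[0,0,0,0,0,-110,0],[0,0,0,0,0,-110,0]])

```text
t: 45.02
ee_pos: [622.3, 70.1, 357.2]
tcp_rot: [[0.109, 0.979, -0.173], [0.994, -0.107, 0.018], [-0.001, -0.174, -0.985]]
contact_force: [-0.6, 0.4, -1.0]
gripper_width: 32.9
gripper_force: 65.4
```

Run:
```python
from h import *
s=st(); tray(); print(rel(s,[518,-266,330],Rdown(90)))
```

```text
t 45.025 pos [622.3  70.1 357.2] w 32.9 gf 65.4 F [-0.6  0.4 -1. ]
[[0.109, 0.979, -0.173], [0.994, -0.107, 0.018], [-0.001, -0.174, -0.985]] [-0.08, 0.39, 1.45, 0.0, 1.48, 0.03]
tray [ 531. -330.] [127. 201.] 10.7
[-10.0, -0.5, -6.2, -345.4, -61.3, 38.7]
```

move_arm(motion=[[-3,0,-1,-20,-30,-5,0],[-6,-0.2,-2,-75,-50,0,0],[-9,-0.4,-4,-130,-56,10,0],[-10,-0.5,-6.2,-185,-58,20,0],[-10,-0.5,-6.2,-240,-60,28,0],[-10,-0.5,-6.2,-295,-61,35,0],[-10,-0.5,-6.2,-345,-61.3,38.7,0],[-10,-0.5,-6.2,-345,-61.3,38.7,0]])

```text
t: 46.08
ee_pos: [517.5, -268.8, 329.7]
tcp_rot: [[0.005, 1.0, 0.0], [1.0, -0.005, 0.0], [0.0, 0.0, -1.0]]
contact_force: [0.7, 0.7, -0.5]
gripper_width: 32.8
gripper_force: 65.3
```

move_arm(motion=[[0,0,0,0,0,0,0],[0,0,0,0,0,0,0],[0,0,0,0,0,0,0]])

```text
t: 46.45
ee_pos: [519.0, -264.4, 330.9]
tcp_rot: [[-0.001, 1.0, 0.002], [1.0, 0.001, 0.0], [0.0, 0.002, -1.0]]
contact_force: [-0.2, -0.3, 0.6]
gripper_width: 32.8
gripper_force: 65.3
```

Run:
```python
from h import *
s=st(); tray(); print(rel(s,[519,-268,206],Rdown(90)))
```

```text
t 46.45 pos [ 519.  -264.4  330.9] w 32.8 gf 65.3 F [-0.2 -0.3  0.6]
[[-0.001, 1.0, 0.002], [1.0, 0.001, 0.0], [0.0, 0.002, -1.0]] [-0.68, 0.27, 1.65, 0.0, 1.21, -0.68]
tray [ 530. -324.] [126. 189.] 10.6
[0.1, -0.0, 0.1, -3.6, -0.1, 124.9]
```

move_arm(motion=[[0,0,0,-3.6,0,40,0],[0,0,0,-3.6,0,85,0],[0,0,0,-3.6,0,115,0],[0,0,0,-3.6,0,124,0],[0,0,0,-3.6,0,124,0],[0,0,0,-3.6,0,124,0.2],[0,0,0,-3.6,0,124,0.5],[0,0,0,-3.6,0,124,0.55]])

```text
t: 47.5
ee_pos: [519.0, -269.4, 207.5]
tcp_rot: [[0.0, 1.0, 0.003], [1.0, -0.0, -0.001], [-0.001, 0.003, -1.0]]
contact_force: [0.1, 0.2, 0.1]
gripper_width: 47.0
gripper_force: 0.0
```

move_arm(motion=[[0,0,0,0,0,-10,0.55],[0,0,0,0,0,-50,0.55],[0,0,0,0,0,-110,0.55],[0,0,0,0,0,-160,0.3],[0,0,0,50,0,-195,0],[0,0,0,110,0,-200,0],[0,0,0,110,0,-200,0],[0,0,0,110,0,-200,0]])

```text
t: 48.5
ee_pos: [518.5, -159.1, 407.4]
tcp_rot: [[-0.0, 1.0, 0.002], [1.0, 0.0, -0.001], [-0.001, 0.002, -1.0]]
contact_force: [0.2, -1.0, -0.4]
gripper_width: -0.0
gripper_force: 0.0
```

Run:
```python
from h import *
s=st(); im,W=tray()
m=(W[...,1]<-225)&(W[...,1]>-440)&(abs(W[...,0]-531)<85)&(W[...,2]>40)&(W[...,2]<80)
n,l,t,ce=cv2.connectedComponentsWithStats(m.astype(np.uint8))
for i in range(1,n):
    if t[i,4]>25: print('relay?',np.round(ce[i]),t[i,4],np.round(np.median(W[l==i],0)))
hsv=cv2.cvtColor(im,cv2.COLOR_RGB2HSV); m=((hsv[...,0]<7)&(hsv[...,1]>160)&(hsv[...,2]>90)&(W[...,0]<600)&(W[...,0]>350)&(W[...,2]<60)); P=W[m]; print('driver',cv2.minAreaRect(P[:,:2].astype(np.float32)))
cv2.imwrite('pics/t11.png',cv2.resize(im[150:320,220:520],(800,453))[:,:,::-1])
# lid closing: grip tip (tool z 173) behind lid top near its edge
B=toB(W); print('lid top', prof(B,70,30,60,60,160), prof(B,-70,30,60,60,160))
```

```text
t 48.5 pos [ 518.5 -159.1  407.4] w -0.0 gf 0.0 F [ 0.2 -1.  -0.4]
[[-0.0, 1.0, 0.002], [1.0, 0.0, -0.001], [-0.001, 0.002, -1.0]] [-0.52, 0.1, 1.69, 0.0, 1.35, -0.52]
tray [ 531. -331.] [127. 201.] 10.7
driver ((417.71075439453125, 36.55720520019531), (87.83808898925781, 19.930490493774414), 84.97469329833984)
lid top [(62.5, 61.4), (92.5, 61.8), (97.5, 67.8), (102.5, 80.0), (107.5, 86.6), (112.5, 138.4), (117.5, 136.4), (122.5, 133.3), (127.5, 129.8), (132.5, 126.9), (137.5, 124.8)] [(62.5, 61.6), (92.5, 62.3), (97.5, 67.3), (102.5, 78.4), (107.5, 85.8), (112.5, 138.8), (117.5, 136.5), (122.5, 132.5), (127.5, 129.9), (132.5, 126.5), (137.5, 124.6)]
```

View pics/t11.png

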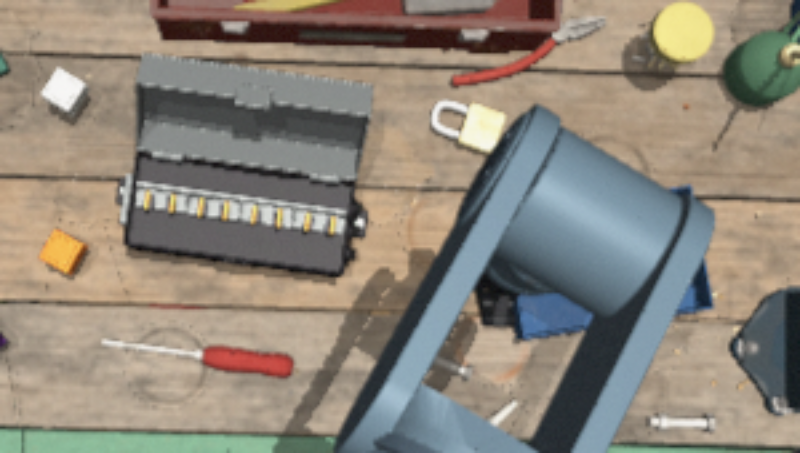

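Run:
```python
from h import *
T0=np.load('top0.npz'); B=toB(cloud(cam('top'),T0['d']))
for y in (-60,0,60): print(y,prof(B,y,15,-5,110,300))
S=np.load('scene0.npz'); B=toB(cloud(cam('scene'),S['d']))
for y in (-60,0,60): print('sc',y,prof(B,y,15,-5,110,300))
c=cam('top'); print(proj(c,[519,-269,57]),proj(c,[518.5,-159.1,234]),'crop=',(proj(c,[518.5,-159.1,234])-[220,150])*2.667,(proj(c,[519,-269,57])-[220,150])*2.667)
s=robot.get_state(); p=box(150,0,400); print(np.round(p),rel(s,p,Rdown(HB+180)))
```

```text
-60 [(112.5, 143.1), (117.5, 141.2), (122.5, 139.6), (127.5, 136.5), (157.5, -0.6), (162.5, -1.4), (167.5, -0.5), (172.5, -1.3), (177.5, -1.8), (182.5, -1.5), (187.5, -0.4), (192.5, -0.2), (197.5, 54.7), (202.5, 108.3), (207.5, 178.0), (212.5, 188.2), (217.5, 201.3), (222.5, 212.9), (227.5, 220.2), (232.5, 222.4), (237.5, 22.8), (242.5, 219.9), (247.5, 217.0), (252.5, 219.1), (257.5, 220.3), (262.5, 220.3), (267.5, 219.1), (272.5, 218.4), (277.5, 218.2), (282.5, 218.1), (287.5, 217.0), (292.5, 216.0), (297.5, 216.5)]
0 [(112.5, 143.4), (117.5, 141.2), (122.5, 139.0), (127.5, 134.4), (157.5, -1.8), (162.5, -2.2), (167.5, -0.6), (177.5, -0.9), (182.5, -1.2), (187.5, 2.5), (192.5, 56.1), (197.5, 106.8), (202.5, 178.9), (207.5, 192.1), (212.5, 204.2), (217.5, 217.1), (222.5, 219.5), (227.5, 221.2), (232.5, 220.5), (237.5, 221.0), (242.5, 220.3), (247.5, 219.2), (252.5, 218.3), (257.5, 220.1), (262.5, 218.9), (267.5, 218.7), (272.5, 219.0), (277.5, 217.7), (282.5, 216.7), (287.5, 217.0), (292.5, 215.6), (297.5, 215.2)]
60 [(112.5, 143.3), (117.5, 139.7), (122.5, 138.7), (127.5, 136.3), (1
[... 1324 characters left out ...]
7.5, 216.4), (282.5, 216.0), (287.5, 215.7), (292.5, 215.5), (297.5, 215.1)]
sc 60 [(112.5, 116.5), (117.5, 140.1), (122.5, 137.7), (177.5, 91.8), (182.5, 101.1), (187.5, 108.1), (192.5, 180.2), (197.5, 190.2), (202.5, 202.6), (207.5, 214.6), (212.5, 220.3), (217.5, 222.2), (222.5, 222.1), (227.5, 221.3), (232.5, 221.2), (237.5, 220.5), (242.5, 220.4), (247.5, 219.4), (252.5, 219.0), (257.5, 218.7), (262.5, 217.6), (267.5, 38.0), (272.5, 216.1), (277.5, 38.3), (282.5, 215.0), (287.5, 214.6), (292.5, 215.1), (297.5, 214.8)]
[426.62488063 251.0565883 ] [398.49824898 246.05064504] crop= [476.05483003 256.16707033] [551.06855664 269.517921  ]
[716.  32. 400.] [0.1, 0.1, -83.8, 191.9, 197.1, 7.3]
```

move_arm(motion=[[0,0,-10.5,20,10,-23,0],[0,0,-21,42,30,-23,0],[0,0,-31.5,64,55,-23,0],[0,0,-42,86,80,-23,0],[0,0,-52.5,108,110,-23,0],[0,0,-63,130,140,-23,0],[0,0,-73.5,152,170,-23,0],[0,0,-83.8,171,195,-23,0]])

```text
t: 49.55
ee_pos: [715.0, 10.6, 429.0]
tcp_rot: [[-0.995, 0.105, 0.0], [0.105, 0.995, -0.0], [-0.0, -0.0, -1.0]]
contact_force: [-0.6, -0.5, 0.0]
gripper_width: -0.1
gripper_force: 0.0
```

move_arm(motion=[[0,0,0,0,0,0,0],[0,0,0,0,0,0,0],[0,0,0,0,0,0,0],[0,0,0,0,0,0,0]])

```text
t: 50.05
ee_pos: [713.3, 10.9, 430.5]
tcp_rot: [[-0.994, 0.11, 0.002], [0.11, 0.994, -0.0], [-0.002, -0.0, -1.0]]
contact_force: [0.4, -0.3, 1.3]
gripper_width: 0.4
gripper_force: 0.0
```

```bash
cat >> h.py <<'E'
def hingept(a,s): return np.array([48-s*np.cos(a)+42*np.sin(a),66+s*np.sin(a)+42*np.cos(a)])
def tipp(x,y,z): return box(x,y,z+173),Rdown(HB+180)
E
python3 - <<'E'
from h import *
s=st(); im,W=tray(); B=toB(W)
m=(W[...,1]<-215)&(W[...,1]>-440)&(abs(W[...,0]-531)<85)&(W[...,2]>10)&(W[...,2]<80)&(im.max(-1)<95)
n,l,t,ce=cv2.connectedComponentsWithStats(m.astype(np.uint8))
Tr=np.array([[np.cos(np.radians(10.7)),-np.sin(np.radians(10.7))],[np.sin(np.radians(10.7)),np.cos(np.radians(10.7))]])
for i in range(1,n):
    if t[i,4]>25: q=W[l==i]; print('relay?',np.round(ce[i]),t[i,4],np.round(np.median(q,0)),'in tray',np.round((np.median(q,0)[:2]-[531,-330])@Tr))
print('lid',prof(B,-80,25,60,60,160))
p,R=tipp(150,-20,118); print(rel(s,p,R))
E
```

```text
t 50.05 pos [713.3  10.9 430.5] w 0.4 gf 0.0 F [ 0.4 -0.3  1.3]
[[-0.994, 0.11, 0.002], [0.11, 0.994, -0.0], [-0.002, -0.0, -1.0]] [-0.15, 0.47, 1.19, 0.0, 1.48, -1.61]
tray [ 531. -330.] [127. 201.] 10.6
relay? [475. 243.] 279 [ 544. -421.   32.] in tray [ -4. -91.]
relay? [411. 254.] 105 [ 511. -233.   27.] in tray [-1. 99.]
relay? [445. 246.] 82 [ 534. -317.   53.] in tray [ 5. 13.]
relay? [422. 253.] 70 [ 514. -254.   52.] in tray [-3. 78.]
lid [(62.5, 626.9), (67.5, 626.6), (72.5, 626.0), (77.5, 626.0), (82.5, 625.5), (87.5, 625.4), (92.5, 625.0), (97.5, 624.9), (102.5, 624.3), (107.5, 623.0), (112.5, 616.0), (117.5, 605.6), (122.5, 610.1), (127.5, 613.5), (132.5, 614.4), (137.5, 616.0), (142.5, 615.6), (147.5, 617.9), (152.5, 619.1), (157.5, 618.9)]
[-0.0, 0.1, -0.1, 0.0, 1.3, 139.5]
```

Run:
```python
from h import *
im,W=tray()
a=np.radians(10.7); Tr=np.array([[np.cos(a),-np.sin(a)],[np.sin(a),np.cos(a)]])
L=(W[...,:2]-[531,-330])@Tr
m=(abs(L[...,0])<75)&(abs(L[...,1])<115)&(W[...,2]>43)&(W[...,2]<90)
n,l,t,ce=cv2.connectedComponentsWithStats(m.astype(np.uint8))
for i in range(1,n):
    if t[i,4]>15: q=L[l==i]; print(np.round(ce[i]),t[i,4],'range',np.round(np.percentile(q,[3,97],axis=0)).tolist(),'z',np.round(np.percentile(W[l==i][:,2],[5,50,95])))
```

```text
tray [ 531. -330.] [127. 201.] 10.8
[469. 243.] 181 range [[-14.0, -76.0], [19.0, -42.0]] z [47. 55. 59.]
[449. 246.] 171 range [[-13.0, -18.0], [20.0, 15.0]] z [49. 55. 60.]
[426. 251.] 168 range [[-16.0, 47.0], [16.0, 80.0]] z [51. 56. 59.]
```

move_arm(motion=[[0,0,0,0,1,40,0],[0,0,0,0,1.3,80,0],[0,0,0,0,1.3,115,0],[0,0,0,0,1.3,139,0],[0,0,0,0,1.3,139,0],[0,0,0,0,1.3,139,0],[0,0,0,0,1.3,139,0]])

```text
t: 51.02
ee_pos: [714.6, 12.9, 293.3]
tcp_rot: [[-0.994, 0.109, 0.005], [0.109, 0.994, -0.001], [-0.005, -0.0, -1.0]]
contact_force: [-0.6, -0.8, 0.8]
gripper_width: 0.0
gripper_force: 0.0
```

Run:
```python
from h import *
s=st()
for a in (2.05,1.9,1.75,1.6,1.45,1.3):
    e=hingept(a,96); p,R=tipp(e[0]+11,-20,e[1]-13); print('A',a,rel(s,p,R))
for a in (1.15,1.0,.85,.7,.55,.4,.25,.12):
    e=hingept(a,82); p,R=tipp(e[0],-20,e[1]-2); print('B',a,rel(s,p,R))
```

```text
t 51.025 pos [714.6  12.9 293.3] w 0.0 gf 0.0 F [-0.6 -0.8  0.8]
[[-0.994, 0.109, 0.005], [0.109, 0.994, -0.001], [-0.005, -0.0, -1.0]] [-0.15, 0.58, 1.3, 0.0, 1.25, -1.61]
A 2.05 [-0.0, 0.3, 0.0, 10.4, -0.9, 1.5]
A 1.9 [-0.0, 0.3, 0.0, 21.1, -0.9, -10.0]
A 1.75 [-0.0, 0.3, 0.0, 33.4, -0.9, -19.8]
A 1.6 [-0.0, 0.3, 0.0, 47.0, -0.9, -27.6]
A 1.45 [-0.0, 0.3, 0.0, 61.6, -0.9, -33.3]
A 1.3 [-0.0, 0.3, 0.0, 76.9, -0.9, -36.8]
B 1.15 [-0.0, 0.3, 0.0, 97.9, -0.9, -36.1]
B 1.0 [-0.0, 0.3, 0.0, 111.7, -0.9, -35.9]
B 0.85 [-0.0, 0.3, 0.0, 125.3, -0.9, -33.6]
B 0.7 [-0.0, 0.3, 0.0, 138.4, -0.9, -29.3]
B 0.55 [-0.0, 0.3, 0.0, 150.7, -0.9, -23.0]
B 0.4 [-0.0, 0.3, 0.0, 162.0, -0.9, -15.1]
B 0.25 [-0.0, 0.3, 0.0, 171.9, -0.9, -5.5]
B 0.12 [-0.0, 0.3, 0.0, 179.3, -0.9, 4.0]
```

move_arm(motion=[[0,0,0,10,0,0,0],[0,0,0,21,0,-10,0],[0,0,0,33,0,-20,0],[0,0,0,47,0,-27.6,0],[0,0,0,61.6,0,-33,0],[0,0,0,77,0,-36.8,0],[0,0,0,77,0,-36.8,0],[0,0,0,77,0,-36.8,0]])

```text
t: 52.02
ee_pos: [637.2, 21.4, 327.6]
tcp_rot: [[-0.994, 0.109, 0.001], [0.109, 0.994, 0.0], [-0.001, 0.0, -1.0]]
contact_force: [0.8, -0.7, -0.5]
gripper_width: 0.3
gripper_force: 0.0
```

Run:
```python
from h import *
s=st()
s2,im,d=shot('scene'); B=toB(cloud(cam('scene'),d)); print('lid',prof(B,60,30,100,20,130)); print(prof(B,-80,25,100,20,130))
s,im,d=shot('wrist'); B=toB(cloud(cam('wrist',s),d)); print('w',prof(B,70,25,60,-20,130))
for a in (1.3,1.15,1.0,.85,.7,.55,.4,.25,.12):
    e=hingept(a,82); p,R=tipp(e[0],-20,e[1]-2); print('B',a,rel(s,p,R))
```

```text
t 52.025 pos [637.2  21.4 327.6] w 0.3 gf 0.0 F [ 0.8 -0.7 -0.5]
[[-0.994, 0.109, 0.001], [0.109, 0.994, 0.0], [-0.001, 0.0, -1.0]] [-0.15, 0.39, 1.51, 0.0, 1.24, -1.61]
lid [(22.5, 159.1), (27.5, 160.7), (32.5, 162.5), (37.5, 164.0), (42.5, 165.9), (47.5, 167.5), (52.5, 168.7), (57.5, 170.3), (62.5, 243.0), (67.5, 247.8)]
[(22.5, 475.3), (27.5, 478.7), (32.5, 476.7), (37.5, 473.7), (42.5, 473.4), (47.5, 477.7), (52.5, 466.2), (57.5, 475.0), (62.5, 424.2), (67.5, 415.1), (72.5, 409.1), (77.5, 438.4), (82.5, 466.1), (87.5, 481.8), (92.5, 480.7), (97.5, 477.0), (102.5, 480.3), (107.5, 475.5), (112.5, 474.8)]
w [(-7.5, 67.3), (-2.5, 67.1), (2.5, 67.0), (7.5, 67.2), (12.5, 70.1), (17.5, 156.4), (22.5, 158.0), (27.5, 159.7), (32.5, 161.3), (37.5, 163.1), (42.5, 164.8), (47.5, 166.4), (52.5, 168.0), (57.5, 169.0)]
B 1.3 [0.0, 0.0, 0.0, 6.6, -0.9, 0.2]
B 1.15 [0.0, 0.0, 0.0, 20.3, -0.9, -1.6]
B 1.0 [0.0, 0.0, 0.0, 34.1, -0.9, -1.3]
B 0.85 [0.0, 0.0, 0.0, 47.7, -0.9, 1.0]
B 0.7 [0.0, 0.0, 0.0, 60.8, -0.9, 5.4]
B 0.55 [0.0, 0.0, 0.0, 73.1, -0.9, 11.7]
B 0.4 [0.0, 0.0, 0.0, 84.4, -0.9, 19.7]
B 0.25 [0.0, 0.0, 0.0, 94.3, -0.9, 29.4]
B 0.12 [0.0, 0.0, 0.0, 101.6, -0.9, 38.8]
```

move_arm(motion=[[0,0,0,20,0,-1.6,0],[0,0,0,34,0,-1.3,0],[0,0,0,47.7,0,1,0],[0,0,0,60.8,0,5.4,0],[0,0,0,73,0,11.7,0],[0,0,0,84.4,0,19.7,0],[0,0,0,94,0,29,0],[0,0,0,94,0,29,0]])

```text
t: 53.12
ee_pos: [542.8, 31.8, 297.4]
tcp_rot: [[-0.994, 0.108, -0.001], [0.108, 0.994, 0.0], [0.001, 0.0, -1.0]]
contact_force: [0.4, -0.5, -0.5]
gripper_width: -0.1
gripper_force: 0.0
```

Run:
```python
from h import *
s=st(); s2,im,d=shot('scene'); B=toB(cloud(cam('scene'),d)); print('lid',prof(B,60,30,70,-60,100))
p,R=tipp(-34,0,140); print(rel(s,p,R)); p,R=tipp(-34,0,106); print(rel(s,p,R))
```

```text
t 53.125 pos [542.8  31.8 297.4] w -0.1 gf 0.0 F [ 0.4 -0.5 -0.5]
[[-0.994, 0.108, -0.001], [0.108, 0.994, 0.0], [0.001, 0.0, -1.0]] [-0.16, 0.24, 1.78, 0.0, 1.13, -1.62]
lid [(-57.5, 510.1), (-52.5, 508.4), (-47.5, 91.3), (-42.5, 111.2), (-37.5, 124.0), (-32.5, 124.4), (-27.5, 122.7), (-22.5, 121.4), (-17.5, 120.2), (-12.5, 119.5), (-7.5, 118.6), (-2.5, 117.4), (2.5, 116.4), (7.5, 116.1), (12.5, 114.4)]
[0.0, -0.1, 0.0, 12.1, 19.0, -15.6]
[0.0, -0.1, 0.0, 12.1, 19.0, 18.4]
```

move_arm(motion=[[0,0,0,6,10,-6,0],[0,0,0,12,19,-4,0],[0,0,0,12,19,4,0],[0,0,0,12,19,9,0],[0,0,0,12,19,12,0],[0,0,0,12,19,14,0],[0,0,0,12,19,16,0],[0,0,0,12,19,17,0]])

```text
t: 54.18
ee_pos: [534.1, 51.6, 281.3]
tcp_rot: [[-0.994, 0.109, 0.001], [0.109, 0.994, -0.0], [-0.001, 0.0, -1.0]]
contact_force: [-3.3, 0.3, 6.9]
gripper_width: 0.1
gripper_force: 4.0
```

Run:
```python
from h import *
s=st(); s2,im,d=shot('scene'); B=toB(cloud(cam('scene'),d)); print('lid',prof(B,60,30,70,-60,100))
```

```text
t 54.175 pos [534.1  51.6 281.3] w 0.1 gf 4.0 F [-3.3  0.3  6.9]
[[-0.994, 0.109, 0.001], [0.109, 0.994, -0.0], [-0.001, 0.0, -1.0]] [-0.13, 0.24, 1.8, 0.0, 1.09, -1.59]
lid [(-57.5, 484.2), (-52.5, 474.8), (-47.5, 101.1), (-42.5, 183.6), (-37.5, 183.7), (-32.5, 109.1), (-27.5, 109.0), (-22.5, 109.4), (-17.5, 108.8), (-12.5, 109.4), (-7.5, 463.3), (-2.5, 459.7), (2.5, 456.7)]
```

move_arm(motion=[[0,0,0,0,0,1,0],[0,0,0,0,0,2,0],[0,0,0,0,0,2,0],[0,0,0,0,0,2,0],[0,0,0,0,0,-20,0],[0,0,0,0,0,-70,0],[0,0,0,0,0,-130,0],[0,0,0,0,0,-130,0]])

```text
t: 55.22
ee_pos: [535.6, 51.5, 417.2]
tcp_rot: [[-0.994, 0.109, 0.012], [0.109, 0.994, -0.002], [-0.013, -0.0, -1.0]]
contact_force: [-0.6, -1.0, -0.2]
gripper_width: -0.3
gripper_force: 0.0
```

Run:
```python
from h import *
s=st(); im,W=tray(); B=toB(W)
for n in ('scene','wrist'):
    s2,im2,d=shot(n); B=toB(cloud(cam(n,s2),d)); 
    k=(abs(B[...,1])<100)&(abs(B[...,0])<42)&(B[...,2]>95)&(B[...,2]<125); P=B[k]; A=np.c_[P[:,0],np.ones(len(P))]; print(n,len(P),'slope',np.linalg.lstsq(A,P[:,2],rcond=None)[0])
hsv=cv2.cvtColor(im,cv2.COLOR_RGB2HSV); m=((hsv[...,0]<7)&(hsv[...,1]>160)&(hsv[...,2]>90)&(W[...,0]<600)&(W[...,0]>350)&(W[...,2]<60)); P=W[m]; print('driver',cv2.minAreaRect(P[:,:2].astype(np.float32)),np.percentile(P[:,2],[5,95]))
a=np.radians(10.7); Tr=np.array([[np.cos(a),-np.sin(a)],[np.sin(a),np.cos(a)]]); L=(W[...,:2]-[531,-330])@Tr
m=(abs(L[...,0])<75)&(abs(L[...,1])<115)&(W[...,2]>43)&(W[...,2]<90); n,l,t,ce=cv2.connectedComponentsWithStats(m.astype(np.uint8))
for i in range(1,n):
    if t[i,4]>15: q=L[l==i]; print('relay',np.round(q.mean(0)))
```

```text
t 55.225 pos [535.6  51.5 417.2] w -0.3 gf 0.0 F [-0.6 -1.  -0.2]
[[-0.994, 0.109, 0.012], [0.109, 0.994, -0.002], [-0.013, -0.0, -1.0]] [-0.12, 0.08, 1.69, 0.0, 1.36, -1.59]
tray [ 531. -330.] [128. 201.] 10.7
scene 2645 slope [-6.22154421e-04  1.08015996e+02]
wrist 22331 slope [1.20679863e-03 1.07308724e+02]
driver ((419.3901672363281, 48.26953125), (63.45732498168945, 19.72222137451172), 86.8995590209961) [18.33827463 27.34739722]
relay [  3. -58.]
relay [ 4. -1.]
relay [-0. 63.]
```

```bash
python3 -c "
from h import *
print(robot.finish_job())"
```

```text
the job is handed in; nothing more can be done
None
```

I handed the job in at about 55 s: the three relays that were plugged in (1, 3 and 4) were levered loose and put in the blue tray, the lid is pressed shut on its catch, and the screwdriver is lying on the bench clear of box and tray. My last camera check confirmed this, but `finish_job()` returned no verdict.

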